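Find and wedge the short foot of a rocking base plate

ROBOT

A 6-joint arm with a two-finger parallel gripper is mounted at the origin on a cart in front of the work surface, level with it; the furniture and walls round the work are solid. World frame = base frame: x ahead of the robot, y to its left, z up, the work surface at z = 0. Lengths are in m, angles in rad, forces in N, time in s.
With the tool pointing down it reaches from about 0.35 to 0.85 m from the base axis. Payload 8.1 kg.
Tool frame: the origin (TCP) lies on the centre line of the jaws, within the pads' length; the fingertips stand 14 mm ahead of it and the grasp point (between the pads) lies 5 mm behind it; z points along the fingers, y is the direction in which the jaws open and shut (so a half turn about z gives the same grasp; the last joint's range is limited). The gripper opens to 93 mm and grips with 3 to 60 N. Pads are 15 mm wide; open, the fingers measure 128 mm over their backs; the gripper's body (75 mm by 188 mm) begins 65 mm behind the grasp point.
Start: joints at [1.096, 0.13, 1.488, -0, 1.523, -0.085], TCP at [0.228, 0.555, 0.209] pointing down, gripper open.
Joint ranges: [-2.96, 2.96], [-0.89, 2.26], [0.02, 2.5], [-1.34, 4.48], [0, 2.73], [-2.66, 2.66]. Speed limits (rad/s): [2.39, 2.39, 2.79, 3.14, 3.14, 3.14].

INTERFACE

Orientations are given as a rotation vector (axis times angle).
In Python, from plant import robot gives the robot as it stands.
- The arm moves only by the tool jog_arm, never from a script. Its argument "steps" is a list of rows, each a list of 7 numbers: the closure, from 0 (fully open) to 1 (shut), then the shift along the tool's x, y, z in m, then the turn, a rotation vector about the tool's x, y, z in rad. In form: [[jaw, tx, ty, tz, rx, ry, rz], ...]. A call has 1 to 5 rows; each row is the pose to reach, as a shift and turn from the pose measured when the call began, along the tool's axes at that moment; what a row does not reach only later rows make up. A row lasts 1/8 s, in which the tool goes at most 62.5 mm and 10.7 degrees, less where a joint would pass 70% of its speed; a pose out of reach is approached as far as the arm can. A call with a gripper value outside its range is refused whole. The fingers move at their own pace and stop on an object; "force" is the grip in N (left out, the last holds). Time passes only in rows, so rows that repeat a pose let the fingers close. It gives the time, the measured TCP pose, the force and the opening at its end, in the units of the state.
- robot.read_state(): the state, without advancing time (a new reading comes with each control period).
- robot.read_camera(name): name is "scene" or "top" or "wrist"; returns a dict with "image" (420x560x3 uint8, red, green, blue), "mtx" (3x3 intrinsics, pixels), "extrinsics" (4x4, takes a point from camera to world coordinates); the wrist camera has in their place "tool_from_camera" (4x4, takes a point from camera to tool coordinates, whose origin is the TCP and whose axes are the flange's). Camera axes: x right, y down, z forward; pixel columns grow to the right and rows downward; lengths in m; the calibration is good to about 2 mm. The wrist camera is an equidistant fisheye: a pixel r from the principal point sees the ray r / f radians off the axis. A picture is of the moment at which its call begins: read the wrist's pose just before it. There is no depth.
- robot.close_job(): hands the job in, once; it reports no verdict.
The state is a dict: "t": time; "q": joint angles; "dq": joint speeds; "joint_torque": joint torques, N m; "tool_pos": TCP position; "orientation": TCP orientation; "force": force on the tool from outside, world axes, zero at the start; "wrist_torque": the same for the moment, N m; "opening": finger opening in m.
Only numpy, scipy, OpenCV 4.12 (cv2) and the standard library are available. Lean on these libraries where they do the work, as an engineer would, in place of code of your own. Each camera call takes 0.05 s, during which the arm holds its last target.

TASK

The aluminium base plate rocks on the worktop because one of its four feet is too short. Press gently on its corners in turn to feel which one gives way, slide the orange wedge toe first under the short foot there until it just takes up the gap and the plate stands level and steady, and let go of it. Then press down on that corner again to prove that it no longer rocks, leaving the plate where it stands and disturbing nothing else.

Things in the scene. Friction and masses are not known exactly. Their poses are not given: they have to be found in the camera images.
- base_plate: Square aluminium plate 124 x 124 x 14 mm, loose, 1.3 to 2 kg, any yaw, on four black feet (16 mm diameter) at x, y = +-50 mm; round boss 60 mm wide, 16 mm high on its top. Origin: centre, at the level of the good feet's bottoms; x, y along the sides, z up. Slab underside z = 16 mm, top 30 mm. One unknown foot is 5 to 7.5 mm too short; the plate rests level on the other three.
- corner_1 (a point): Point on the plate's top face over the foot at x = +50, y = +50 mm in the plate's frame, marked by a dark screw head; 30 mm above the worktop when the plate is level. If this is the short foot, 2 to 4 N here tips the corner down until the foot stands on the worktop; released, it comes back. A good corner does not give.
- corner_2 (a point): Point on the plate's top face over the foot at x = -50, y = +50 mm in the plate's frame, marked by a dark screw head; 30 mm above the worktop when the plate is level. If this is the short foot, 2 to 4 N here tips the corner down until the foot stands on the worktop; released, it comes back. A good corner does not give.
- corner_3 (a point): Point on the plate's top face over the foot at x = -50, y = -50 mm in the plate's frame, marked by a dark screw head; 30 mm above the worktop when the plate is level. If this is the short foot, 2 to 4 N here tips the corner down until the foot stands on the worktop; released, it comes back. A good corner does not give.
- corner_4 (a point): Point on the plate's top face over the foot at x = +50, y = -50 mm in the plate's frame, marked by a dark screw head; 30 mm above the worktop when the plate is level. If this is the short foot, 2 to 4 N here tips the corner down until the foot stands on the worktop; released, it comes back. A good corner does not give.
- wedge: Orange plastic wedge, 100 mm long, 20 mm wide, 60 g, loose on the worktop. Origin: centre of its underside; x points to the thin toe (at x = +50 mm), z up. Its ramp rises from 2.5 mm at the toe to 10 mm at x = -25 mm (1 in 10). Behind it an upright grip block, centre x = -37 mm, 25 mm long, 20 mm wide (along y), top 38 mm above the worktop.
- amber_small: Bystander: small brown bottle with a black cap, 49 mm wide, 99 mm high, origin at the centre of its base, z up.
- spanner_12: Bystander: open-ended spanner lying flat, 154 mm long along its y, 32 mm wide, 5 mm thick, origin at the centre of its underside.

How it is judged:
By the outcome, as a careful person would: the job done as asked, in the order asked, and still so for the second after the job is handed in, with the robot touching nothing.
It also fails if it takes over 72 s, if anything falls off the work surface, if the arm or the gripper's body presses on something with over 40 N, if the wrist force passes 120 N, or if a joint passes its speed limit or range.

## Working session

There is one attempt and no reset: what is moved stays moved. The work goes in short steps, Python scripts to look and compute and a tool call to move; the robot and the scene stay as the last step left them, time stands still between calls to the robot, and variables do not carry over. Pictures are saved under pics/ and viewed, and the job is handed in when it is done.

Besides the shell and the picture viewer there is one more tool, called as name(argument=value, ...), one argument or row to a line, values as JSON. jog_arm: Moves the arm, as the interface text tells. Its arguments: {"type":"object","properties":{"steps":{"type":"array"},"force":{"type":"number"}},"required":["steps"]}

```bash
ls; mkdir -p pics; python3 - <<'E'
from plant import robot
import cv2
s=robot.read_state();print({k:(v if isinstance(v,float) else [round(float(x),4) for x in v] if hasattr(v,'__len__') else v) for k,v in s.items()})
for n in("top","scene"):
    c=robot.read_camera(n);cv2.imwrite(f"pics/{n}0.png",c["image"][:,:,::-1]);print(n,c["mtx"],c["extrinsics"])
E
```

```text
pics
{'t': 0.0, 'q': [1.0956, 0.1311, 1.4893, -0.0, 1.523, -0.0854], 'dq': [-0.0, -0.0002, -0.0, 0.0004, -0.0005, 0.0003], 'joint_torque': [0.0017, -55.9825, -49.1771, 0.0772, 0.035, -0.0002], 'tool_pos': [0.2277, 0.5545, 0.2075], 'orientation': [-0.6083, -3.0816, 0.0027], 'force': [-0.2871, 0.0006, 0.7512], 'wrist_torque': [0.0404, -0.0121, -0.0072], 'opening': 0.09290332641989378}
top [[515.7563084    0.         284.85513568]
 [  0.         515.7563084  203.09086162]
 [  0.           0.           1.        ]] [[ 0.02309789 -0.99725195  0.07039208  0.48751957]
 [-0.99972267 -0.02336357 -0.00295322 -0.11581816]
 [ 0.00458971 -0.07030435 -0.99751503  1.29620442]
 [ 0.          0.          0.          1.        ]]
scene [[416.34941807   0.         287.29412647]
 [  0.         416.34941807 207.93798493]
 [  0.           0.           1.        ]] [[-0.87124379 -0.29248949  0.39418798  0.26505991]
 [-0.49055379  0.54676683 -0.67853004  0.44765628]
 [-0.01706601 -0.78453549 -0.61984903  0.59998871]
 [ 0.          0.          0.          1.        ]]
```

View pics/top0.png

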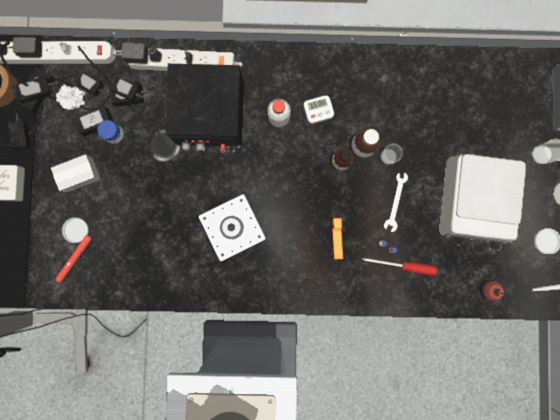

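View pics/scene0.png

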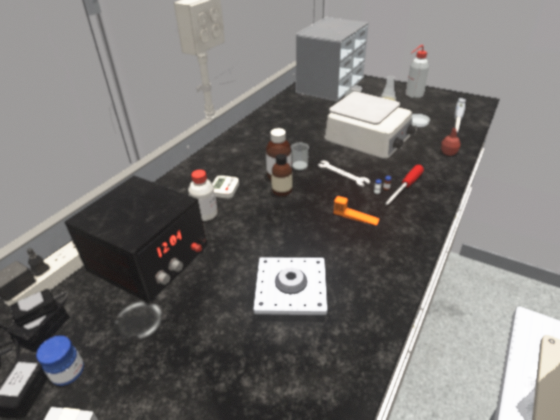

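The top view shows the plate at about (232,228) and the orange wedge at about (338,240), with its grip block at the top end. The spanner is at (397,203) and the small bottle at (343,158). I'll measure these next.

```bash
cat > h.py <<'E'
import numpy as np, cv2
from plant import robot
from scipy.spatial.transform import Rotation as R
def ray(c,p,z):
    M=c["extrinsics"];d=M[:3,:3]@np.linalg.inv(c["mtx"])@np.array([p[0],p[1],1.])
    o=M[:3,3];return o+d*(z-o[2])/d[2]
def proj(c,P):
    M=np.linalg.inv(c["extrinsics"]);q=M[:3,:3]@np.asarray(P)+M[:3,3];u=c["mtx"]@q;return u[:2]/u[2]
def big(m):
    cs,_=cv2.findContours(m.astype(np.uint8),cv2.RETR_EXTERNAL,cv2.CHAIN_APPROX_NONE)
    return max(cs,key=cv2.contourArea)
def st():
    s=robot.read_state();print('t',round(s['t'],2),'p',np.round(s['tool_pos'],4),'o',np.round(s['orientation'],3),'f',np.round(s['force'],2),'op',round(s['opening'],4),'q',np.round(s['q'],2));return s
E
python3 - <<'E'
from h import *
for n in("top","scene"):
    c=robot.read_camera(n);im=c["image"].astype(int);r,g,b=im[...,0],im[...,1],im[...,2]
    # plate
    roi=np.zeros(r.shape,bool)
    if n=="top": roi[180:270,190:275]=1
    else: roi[250:325,245:340]=1
    m=roi&(im.min(2)>(150 if n=="top" else 165))
    k=big(m);box=cv2.boxPoints(cv2.minAreaRect(k));print(n,cv2.contourArea(k),box.round(1).tolist())
    ap=cv2.approxPolyDP(cv2.convexHull(k),6,True)[:,0];print(ap.tolist())
    if n=="top":
        P=np.array([ray(c,p,.03) for p in box]);print(P.round(4),np.linalg.norm(P-np.roll(P,1,0),axis=1))
        e=np.roll(P,-1,0)-P; print("ctr",P.mean(0),"yaw",np.degrees(np.arctan2(e[:,1],e[:,0])))
    m=(r>170)&(g>70)&(g<190)&(b<90)
    k=big(m);print("wedge",cv2.contourArea(k),cv2.minAreaRect(k),cv2.boxPoints(cv2.minAreaRect(k)).round(1).tolist())
    for z in(0,.01): print([ray(c,p,z).round(4).tolist() for p in cv2.boxPoints(cv2.minAreaRect(k))])
    f=cv2.resize(c["image"][150:290,180:440] if n=="top" else c["image"][150:330,220:400],None,fx=3,fy=3,interpolation=cv2.INTER_CUBIC);cv2.imwrite(f"pics/{n}1.png",f[:,:,::-1])
E
```

```text
top 2498.0 [[197.39999389648438, 215.8000030517578], [243.0, 193.0], [265.6000061035156, 238.1999969482422], [220.0, 261.0]]
[[243, 194], [265, 238], [220, 260], [199, 215]]
[[ 0.5406  0.0944  0.03  ]
 [ 0.5994 -0.0159  0.03  ]
 [ 0.4896 -0.0744  0.03  ]
 [ 0.4315  0.0354  0.03  ]] [0.12396453 0.12495571 0.12439698 0.12421604]
ctr [0.51526771 0.00985776 0.03      ] yaw [ -61.92970495 -151.94194928  117.86987909   28.40023137]
wedge 280.0 ((72.56756591796875, 258.4053955078125), (6.277372360229492, 54.86888885498047), 35.53767776489258) [[54.099998474121094, 278.8999938964844], [86.0, 234.3000030517578], [91.0999984741211, 237.89999389648438], [59.20000076293945, 282.6000061035156]]
[[0.3765, 0.4502, 0.0], [0.4891, 0.3765, 0.0], [0.4803, 0.3633, 0.0], [0.3677, 0.437, 0.0]]
[[0.3773, 0.4458, 0.01], [0.4891, 0.3727, 0.01], [0.4803, 0.3596, 0.01], [0.3687, 0.4327, 0.01]]
scene 3632.0 [[254.0, 257.0], [326.0, 257.0], [326.0, 311.0], [254.0, 311.0]]
[[259, 259], [323, 258], [326, 310], [255, 310]]
wedge 250.0 ((360.5999755859375, 216.20001220703125), (36.04996109008789, 8.221921920776367), 18.43494987487793) [[342.20001220703125, 214.39999389648438], [344.79998779296875, 206.60000610351562], [379.0, 218.0], [376.3999938964844, 225.8000030517578]]
[[0.525, -0.2474, 0.0], [0.5311, -0.2766, 0.0], [0.4473, -0.2745, 0.0], [0.4433, -0.2463, 0.0]]
[[0.5206, -0.2358, 0.01], [0.5267, -0.2645, 0.01], [0.4443, -0.2624, 0.01], [0.4403, -0.2347, 0.01]]
```

```bash
python3 -c "
import cv2;print(cv2.imread('pics/top1.png').shape,cv2.imread('pics/scene1.png').shape)"
```

```text
(420, 780, 3) (540, 540, 3)
```

View pics/top1.png

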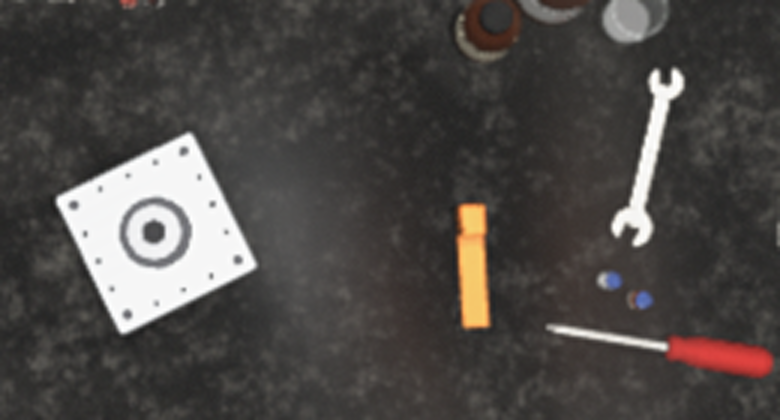

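View pics/scene1.png

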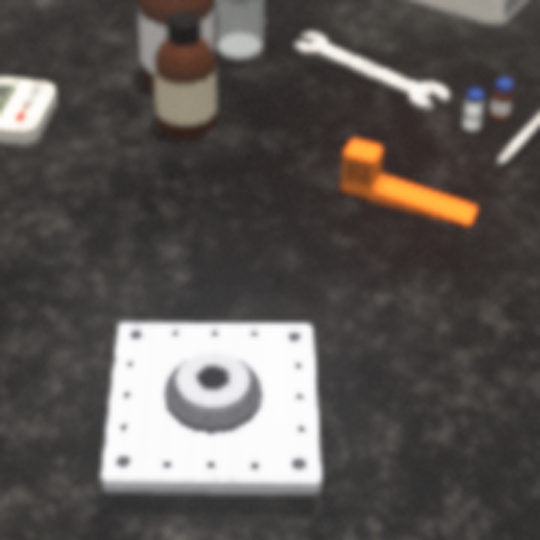

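```bash
cat >> h.py <<'E'
def go(x,y,z,yaw=None):
    """print shift/turn in tool axes to reach TCP xyz with tool x-axis heading yaw(deg), pointing down"""
    s=robot.read_state();Rm=R.from_rotvec(s['orientation']).as_matrix()
    d=Rm.T@(np.array([x,y,z])-s['tool_pos'])
    hx=np.degrees(np.arctan2(Rm[1,0],Rm[0,0]))
    if yaw is None: yaw=hx
    a=np.radians(yaw);T=np.array([[np.cos(a),np.sin(a),0],[np.sin(a),-np.cos(a),0],[0,0,-1]])
    print('heading',hx.round(2),'shift',d.round(4),'turn',R.from_matrix(Rm.T@T).as_rotvec().round(4),'deg',np.degrees(np.linalg.norm(R.from_matrix(Rm.T@T).as_rotvec())).round(1))
E
python3 - <<'E'
from h import *
c=robot.read_camera("top");im=c["image"].astype(int);r,g,b=im[...,0],im[...,1],im[...,2]
for p in [(184,151),(74,205),(127,314),(238,260)]:
    print(ray(c,((p[0]+.5)/3+180-.5,(p[1]+.5)/3+150-.5),.03).round(4))
m=(r>170)&(g>70)&(g<190)&(b<110);m[:, :300]=0;m[:,370:]=0
k=big(m);bx=cv2.boxPoints(cv2.minAreaRect(k));print(cv2.minAreaRect(k),bx.tolist())
for p in bx: print(ray(c,p,.0025).round(4),ray(c,p,.038).round(4))
# midline at block part and toe
f=np.argwhere(m)
for rr in range(215,262,3):
    cc=f[f[:,0]==rr,1]
    if len(cc): print(rr,cc.min(),cc.max(),ray(c,((cc.min()+cc.max())/2,rr),.005).round(4))
s=st()
for i,a in enumerate([73.1,163.1,253.1,343.1]):
    a=np.radians(a);print(i,0.5153+.0707*np.cos(a),.0099+.0707*np.sin(a))
go(.448,.030,.07)
E
```

```text
[ 0.582  -0.0115  0.03  ]
[0.5356 0.0772 0.03  ]
[0.4478 0.031  0.03  ]
[ 0.4938 -0.0581  0.03  ]
((337.2104797363281, 238.02548217773438), (40.23713302612305, 8.801871299743652), 88.15238952636719) [[332.1631774902344, 218.05926513671875], [340.9604797363281, 217.77548217773438], [342.2577819824219, 257.99169921875], [333.4604797363281, 258.2754821777344]]
[ 0.5439 -0.2393  0.0025] [ 0.5424 -0.2359  0.038 ]
[ 0.5452 -0.2613  0.0025] [ 0.5436 -0.2573  0.038 ]
[ 0.4448 -0.2661  0.0025] [ 0.4459 -0.262   0.038 ]
[ 0.4436 -0.2442  0.0025] [ 0.4448 -0.2406  0.038 ]
218 334 340 [ 0.5443 -0.2511  0.005 ]
221 333 341 [ 0.5367 -0.2513  0.005 ]
224 334 341 [ 0.5293 -0.2526  0.005 ]
227 334 341 [ 0.5218 -0.2527  0.005 ]
230 333 340 [ 0.5142 -0.2504  0.005 ]
233 333 341 [ 0.5067 -0.2517  0.005 ]
236 333 341 [ 0.4992 -0.2519  0.005 ]
239 333 341 [ 0.4918 -0.252   0.005 ]
242 333 341 [ 0.4843 -0.2521  0.005 ]
245 334 341 [ 0.4769 -0.2535  0.005 ]
248 334 341 [ 0.4694 -0.2536  0.005 ]
251 334 342 [ 0.462  -0.2549  0.005 ]
254 334 342 [ 0.4545 -0.2551  0.005 ]
257 334 342 [ 0.4471 -0.2552  0.005 ]
t 0.25 p [0.2278 0.5548 0.208 ] o [-6.080e-01 -3.082e+00  1.000e-03] f [-0.17 -0.04  0.23] op 0.0928 q [ 1.1   0.13  1.49 -0.    1.52 -0.09]
0 0.5358526450873964 0.07754672039287284
1 0.44765327960712714 0.03045264508739645
2 0.4947473549126035 -0.05774672039287284
3 0.5829467203928729 -0.010652645087396424
heading 157.67 shift [-0.4031 -0.4016  0.1384] turn [-0.0009 -0.0001  0.    ] deg 0.1
```

jog_arm(
  steps=[
    [1, -0.403, -0.402, 0.03, 0, 0, 0],
    [1, -0.403, -0.402, 0.03, 0, 0, 0],
    [1, -0.403, -0.402, 0.03, 0, 0, 0],
    [1, -0.403, -0.402, 0.03, 0, 0, 0],
    [1, -0.403, -0.402, 0.03, 0, 0, 0],
  ],
  force=10,
)

```text
t: 0.88
tool_pos: [0.3489, 0.2654, 0.192]
orientation: [0.608, 3.082, -0.001]
force: [0.7, 0.1, 0.2]
opening: 0.0478
```

```bash
python3 -c "
from h import *
st();go(.4477,.0308,.055,163)"
```

```text
t 0.88 p [0.3489 0.2654 0.192 ] o [ 6.080e-01  3.082e+00 -1.000e-03] f [0.7  0.15 0.25] op 0.0478 q [ 0.53 -0.31  1.94 -0.    1.52 -0.65]
heading 157.7 shift [-0.1804 -0.1795  0.1371] turn [-0.0004  0.0004 -0.0925] deg 5.3
```

jog_arm(
  steps=[
    [1, -0.18, -0.179, 0.06, 0, 0, -0.092],
    [1, -0.18, -0.179, 0.09, 0, 0, -0.092],
    [1, -0.18, -0.179, 0.137, 0, 0, -0.092],
    [1, -0.18, -0.179, 0.137, 0, 0, -0.092],
    [1, -0.18, -0.179, 0.137, 0, 0, -0.092],
  ],
)

```text
t: 1.5
tool_pos: [0.4473, 0.0293, 0.0536]
orientation: [-0.467, -3.106, 0.001]
force: [1.0, 0.9, 0.4]
opening: 0.0011
```

```bash
python3 -c "
from h import *
st();go(.4477,.0308,.044,163)"
```

```text
t 1.5 p [0.4473 0.0293 0.0536] o [-4.670e-01 -3.106e+00  1.000e-03] f [1.03 0.95 0.37] op 0.0011 q [-0.05 -0.15  2.06 -0.    1.23 -1.32]
heading 162.88 shift [0.     0.0016 0.0096] turn [-0.0008 -0.0003 -0.002 ] deg 0.1
```

jog_arm(
  steps=[
    [1, 0, 0.0015, 0.006, 0, 0, 0],
    [1, 0, 0.0015, 0.008, 0, 0, 0],
    [1, 0, 0.0015, 0.008, 0, 0, 0],
  ],
)

```text
t: 1.88
tool_pos: [0.448, 0.0317, 0.0464]
orientation: [0.465, 3.106, -0.001]
force: [-0.4, 0.6, -0.7]
opening: 0.0005
```

jog_arm(
  steps=[
    [1, 0, 0, 0.001, 0, 0, 0],
    [1, 0, 0, 0.002, 0, 0, 0],
    [1, 0, 0, 0.002, 0, 0, 0],
  ],
)

```text
t: 2.25
tool_pos: [0.4481, 0.032, 0.0446]
orientation: [0.464, 3.106, -0.0]
force: [0.1, 0.3, -0.4]
opening: 0.0009
```

jog_arm(
  steps=[
    [1, 0, 0, 0.001, 0, 0, 0],
    [1, 0, 0, 0.001, 0, 0, 0],
  ],
)

```text
t: 2.5
tool_pos: [0.4481, 0.032, 0.0435]
orientation: [0.465, 3.106, -0.001]
force: [-0.6, 1.1, -0.3]
opening: 0.0003
```

jog_arm(
  steps=[
    [1, 0, 0, 0.001, 0, 0, 0],
    [1, 0, 0, 0.001, 0, 0, 0],
  ],
)

```text
t: 2.75
tool_pos: [0.4479, 0.0319, 0.0423]
orientation: [0.465, 3.106, -0.001]
force: [0.4, 0.1, -0.2]
opening: 0.0002
```

jog_arm(
  steps=[
    [1, 0, 0, 0.001, 0, 0, 0],
    [1, 0, 0, 0.001, 0, 0, 0],
  ],
)

```text
t: 3.0
tool_pos: [0.4478, 0.0319, 0.0412]
orientation: [0.465, 3.107, -0.001]
force: [-0.5, 0.2, 1.3]
opening: 0.0005
```

jog_arm(
  steps=[
    [1, 0, 0, 0.001, 0, 0, 0],
    [1, 0, 0, 0.001, 0, 0, 0],
  ],
)

```text
t: 3.25
tool_pos: [0.4478, 0.0319, 0.0401]
orientation: [0.465, 3.107, -0.001]
force: [-0.1, -0.4, -0.1]
opening: 0.0003
```

```bash
python3 -c "
from h import *
for i in range(3): st()
c=robot.read_camera('scene');im=c['image'];cv2.imwrite('pics/s2.png',cv2.resize(im[180:340,200:400],None,fx=3,fy=3)[:,:,::-1])"
```

```text
t 3.25 p [0.4478 0.0319 0.0401] o [ 4.650e-01  3.107e+00 -1.000e-03] f [-0.11 -0.36 -0.11] op 0.0003 q [-0.04 -0.13  2.07 -0.    1.2  -1.32]
t 3.25 p [0.4478 0.0319 0.0401] o [ 4.650e-01  3.107e+00 -1.000e-03] f [-0.11 -0.36 -0.11] op 0.0003 q [-0.04 -0.13  2.07 -0.    1.2  -1.32]
t 3.25 p [0.4478 0.0319 0.0401] o [ 4.650e-01  3.107e+00 -1.000e-03] f [-0.11 -0.36 -0.11] op 0.0003 q [-0.04 -0.13  2.07 -0.    1.2  -1.32]
```

View pics/s2.png

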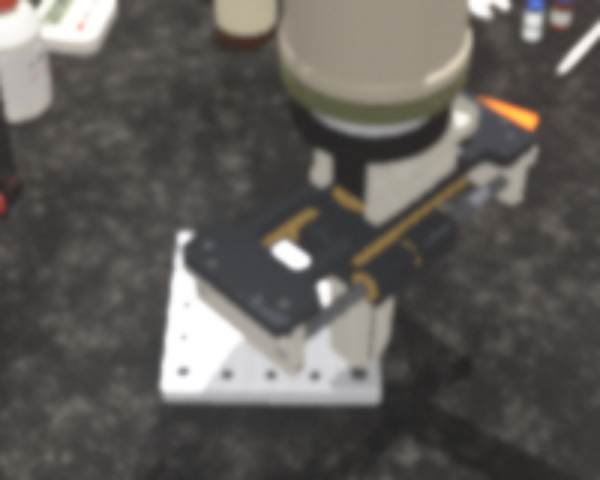

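jog_arm(
  steps=[
    [1, 0, 0, 0.001, 0, 0, 0],
    [1, 0, 0, 0.001, 0, 0, 0],
  ],
)

```text
t: 3.55
tool_pos: [0.4477, 0.0319, 0.039]
orientation: [0.465, 3.107, -0.001]
force: [0.3, 0.1, -0.1]
opening: 0.0004
```

jog_arm(
  steps=[
    [1, 0, 0, 0.001, 0, 0, 0],
    [1, 0, 0, 0.001, 0, 0, 0],
  ],
)

```text
t: 3.8
tool_pos: [0.4476, 0.0319, 0.0379]
orientation: [-0.465, -3.107, 0.001]
force: [-0.2, 0.1, 0.3]
opening: 0.0006
```

```bash
python3 -c "
from h import *
c=robot.read_camera('scene');im=c['image'];cv2.imwrite('pics/s3.png',cv2.resize(im[220:340,240:380],None,fx=5,fy=5,interpolation=cv2.INTER_CUBIC)[:,:,::-1])
for i in range(3): st();robot.read_camera('top')
"
```

```text
t 3.85 p [0.4476 0.0319 0.038 ] o [-4.650e-01 -3.107e+00  1.000e-03] f [-0.18 -1.03 -0.38] op 0.0004 q [-0.04 -0.13  2.07 -0.    1.2  -1.32]
t 3.9 p [0.4477 0.0319 0.038 ] o [ 4.650e-01  3.107e+00 -1.000e-03] f [0.11 0.44 0.25] op 0.0006 q [-0.04 -0.13  2.07 -0.    1.2  -1.32]
t 3.95 p [0.4477 0.0319 0.038 ] o [ 4.650e-01  3.107e+00 -1.000e-03] f [-0.59 -0.45  0.55] op 0.0001 q [-0.04 -0.13  2.07 -0.    1.2  -1.32]
```

View pics/s3.png

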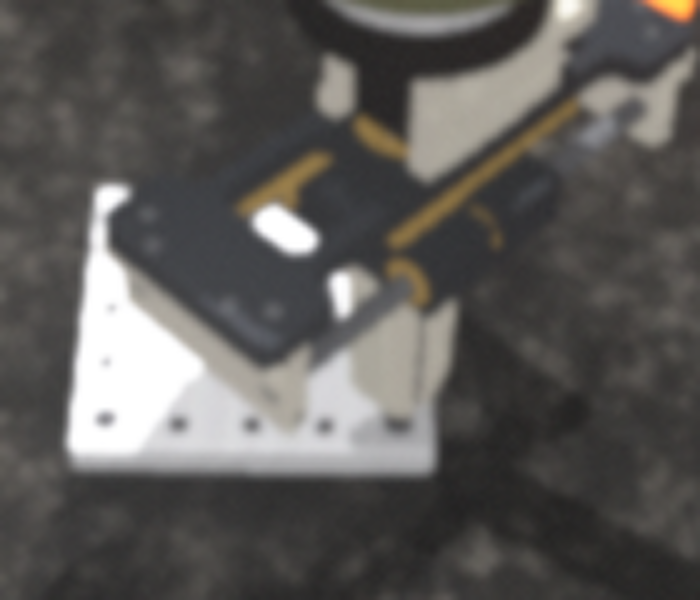

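jog_arm(
  steps=[
    [1, 0, 0, 0.001, 0, 0, 0],
    [1, 0, 0, 0.002, 0, 0, 0],
  ],
)

```text
t: 4.25
tool_pos: [0.4477, 0.0319, 0.036]
orientation: [0.465, 3.107, -0.001]
force: [0.1, -0.2, -0.6]
opening: 0.0002
```

jog_arm(
  steps=[
    [1, 0, 0, 0.001, 0, 0, 0],
    [1, 0, 0, 0.002, 0, 0, 0],
  ],
)

```text
t: 4.5
tool_pos: [0.4477, 0.0319, 0.0339]
orientation: [0.465, 3.107, -0.001]
force: [0.6, -0.2, 0.9]
opening: 0.0005
```

```bash
python3 -c "
from h import *
c=robot.read_camera('scene');im=c['image'];cv2.imwrite('pics/s4.png',cv2.resize(im[220:340,240:380],None,fx=5,fy=5,interpolation=cv2.INTER_CUBIC)[:,:,::-1])
for i in range(2): st();robot.read_camera('top')
"
```

```text
t 4.55 p [0.4476 0.0319 0.0338] o [-4.650e-01 -3.107e+00  1.000e-03] f [-0.11  0.07  0.73] op 0.0003 q [-0.04 -0.12  2.07 -0.    1.19 -1.32]
t 4.6 p [0.4476 0.0319 0.0338] o [-4.650e-01 -3.107e+00  1.000e-03] f [-0.3  -0.07  0.13] op 0.0005 q [-0.04 -0.12  2.07 -0.    1.19 -1.32]
```

View pics/s4.png

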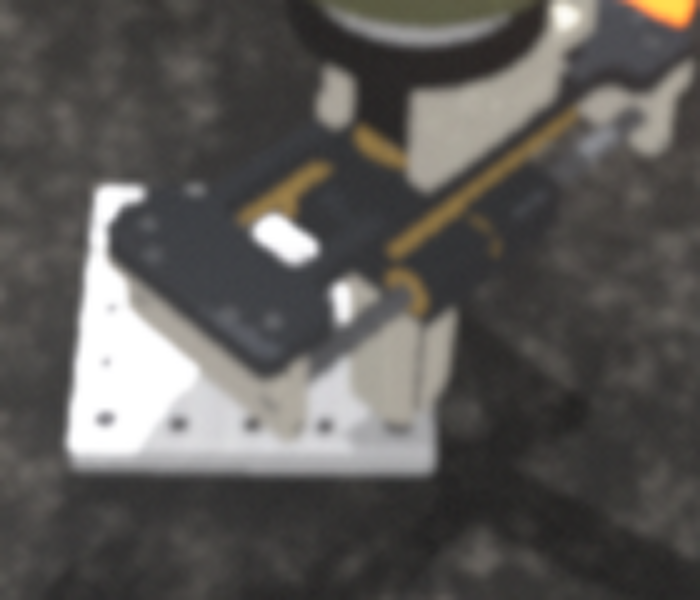

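```bash
python3 -c "
from h import *
s=st()
c=robot.read_camera('wrist');cv2.imwrite('pics/w1.png',c['image'][:,:,::-1]);print(c['mtx'],c['tool_from_camera'])
c=robot.read_camera('scene')
Rm=R.from_rotvec(s['orientation']).as_matrix()
print(Rm)
for x in(-.0075,.0075):
  for y in (-.0175,.0175):
    for z in (0,.014):
      p=s['tool_pos']+Rm@[x,y,z];u=proj(c,p);print(x,y,z,p.round(4),(u-[240,220])*5)
print((proj(c,[.4477,.0308,.03])-[240,220])*5)
"
```

```text
t 4.65 p [0.4476 0.0319 0.0339] o [-4.650e-01 -3.107e+00  1.000e-03] f [-0.62 -0.06  0.22] op 0.0006 q [-0.04 -0.12  2.07 -0.    1.19 -1.32]
[[325.1922621    0.         283.94572241]
 [  0.         325.1922621  210.49697981]
 [  0.           0.           1.        ]] [[ 8.72396197e-04 -9.69720415e-01 -2.44216206e-01  6.70351442e-02]
 [ 9.99999540e-01  7.48847353e-04  5.98744991e-04  7.75531844e-04]
 [-3.97734582e-04 -2.44216616e-01  9.69720623e-01 -1.75388955e-01]
 [ 0.00000000e+00  0.00000000e+00  0.00000000e+00  1.00000000e+00]]
[[-9.56223324e-01  2.92637879e-01 -1.60634741e-04]
 [ 2.92637922e-01  9.56223220e-01 -4.48206900e-04]
 [ 2.24403530e-05 -4.75593709e-04 -9.99999887e-01]]
-0.0075 -0.0175 0 [0.4497 0.013  0.0339] [416.22479983 381.36611012]
-0.0075 -0.0175 0.014 [0.4497 0.013  0.0199] [414.77744653 407.52506014]
-0.0075 0.0175 0 [0.4599 0.0465 0.0339] [345.64782317 438.69585965]
-0.0075 0.0175 0.014 [0.4599 0.0465 0.0199] [345.02699411 464.84135108]
0.0075 -0.0175 0 [0.4353 0.0174 0.0339] [448.7388342 406.0746481]
0.0075 -0.0175 0.014 [0.4353 0.0174 0.0199] [446.88132327 432.24934948]
0.0075 0.0175 0 [0.4456 0.0508 0.0339] [378.15821979 464.78729412]
0.0075 0.0175 0.014 [0.4456 0.0508 0.0199] [377.12653684 490.93164003]
[398.42957789 427.18780395]
```

View pics/w1.png

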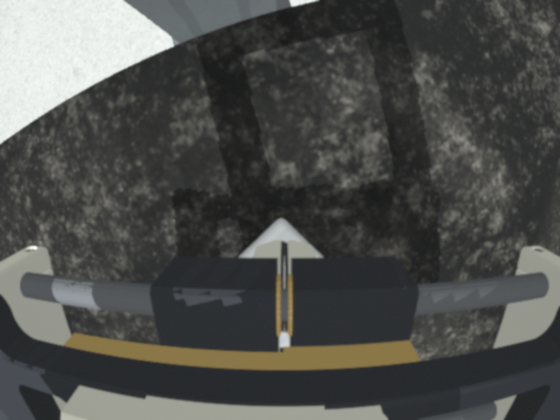

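```bash
python3 -c "
from h import *
c=robot.read_camera('scene');im=c['image']
f=cv2.resize(im[270:325,290:350],None,fx=10,fy=10,interpolation=cv2.INTER_CUBIC)
f=(255*(f/255.)**1.5).astype(np.uint8)
cv2.imwrite('pics/s5.png',f[:,:,::-1])
"
```

```text
(no output)
```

View pics/s5.png

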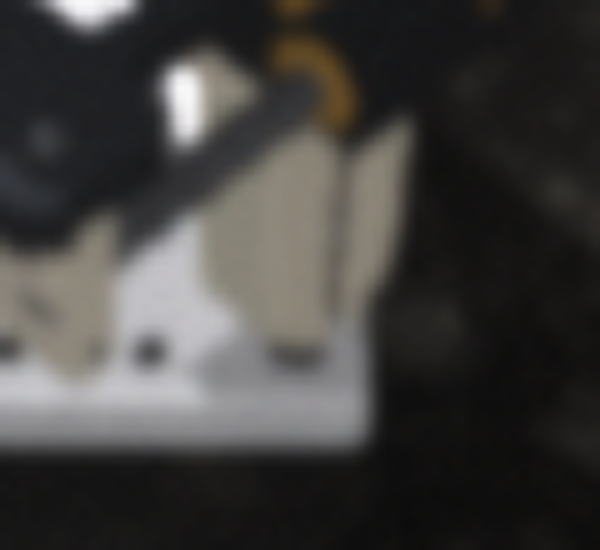

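jog_arm(
  steps=[
    [1, 0, 0, 0.001, 0, 0, 0],
    [1, 0, 0, 0.001, 0, 0, 0],
  ],
)

```text
t: 5.05
tool_pos: [0.4477, 0.0319, 0.0329]
orientation: [0.465, 3.107, -0.001]
force: [0.7, 0.1, -0.5]
opening: 0.0006
```

jog_arm(
  steps=[
    [1, 0, 0, 0.001, 0, 0, 0],
    [1, 0, 0, 0.001, 0, 0, 0],
  ],
)

```text
t: 5.3
tool_pos: [0.4476, 0.0319, 0.0318]
orientation: [-0.465, -3.107, 0.001]
force: [0.2, -0.2, 0.2]
opening: 0.0005
```

```bash
python3 -c "
from h import *
for i in range(2):
  st();c=robot.read_camera('scene');im=c['image']
f=cv2.resize(im[270:325,290:350],None,fx=10,fy=10,interpolation=cv2.INTER_CUBIC)
f=(255*(f/255.)**1.5).astype(np.uint8)
cv2.imwrite('pics/s6.png',f[:,:,::-1])
"
```

```text
t 5.3 p [0.4476 0.0319 0.0318] o [-4.650e-01 -3.107e+00  1.000e-03] f [ 0.18 -0.22  0.22] op 0.0005 q [-0.04 -0.12  2.08 -0.    1.19 -1.32]
t 5.35 p [0.4476 0.0319 0.0318] o [-4.650e-01 -3.107e+00  1.000e-03] f [-0.26 -0.66  0.55] op 0.0009 q [-0.04 -0.12  2.08 -0.    1.19 -1.32]
```

View pics/s6.png

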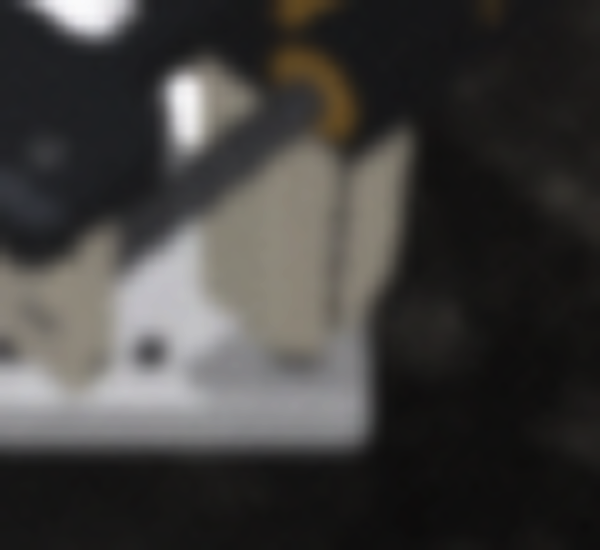

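jog_arm(
  steps=[
    [1, 0, 0, 0.001, 0, 0, 0],
    [1, 0, 0, 0.001, 0, 0, 0],
  ],
)

```text
t: 5.65
tool_pos: [0.4476, 0.0319, 0.0308]
orientation: [-0.465, -3.107, 0.001]
force: [-0.6, 0.1, 0.3]
opening: 0.0004
```

jog_arm(
  steps=[
    [1, 0, 0, 0.001, 0, 0, 0],
    [1, 0, 0, 0.001, 0, 0, 0],
  ],
)

```text
t: 5.9
tool_pos: [0.4475, 0.0319, 0.0297]
orientation: [-0.465, -3.107, 0.001]
force: [0.9, 0.2, -0.3]
opening: 0.0002
```

jog_arm(
  steps=[
    [1, 0, 0, 0.001, 0, 0, 0],
    [1, 0, 0, 0.001, 0, 0, 0],
  ],
)

```text
t: 6.15
tool_pos: [0.4474, 0.0319, 0.0285]
orientation: [-0.465, -3.106, 0.001]
force: [-0.4, -0.2, -0.1]
opening: 0.0
```

```bash
python3 -c "
from h import *
for i in range(2):
  st();c=robot.read_camera('scene');im=c['image']
f=cv2.resize(im[270:325,290:350],None,fx=10,fy=10,interpolation=cv2.INTER_CUBIC)
f=(255*(f/255.)**1.5).astype(np.uint8)
cv2.imwrite('pics/s7.png',f[:,:,::-1])
"
```

```text
t 6.15 p [0.4474 0.0319 0.0285] o [-4.650e-01 -3.106e+00  1.000e-03] f [-0.43 -0.15 -0.1 ] op 0.0 q [-0.04 -0.11  2.08 -0.    1.18 -1.32]
t 6.2 p [0.4474 0.0319 0.0286] o [-4.650e-01 -3.107e+00  1.000e-03] f [-0.09 -0.15 -0.31] op 0.0006 q [-0.04 -0.11  2.08 -0.    1.18 -1.32]
```

View pics/s7.png

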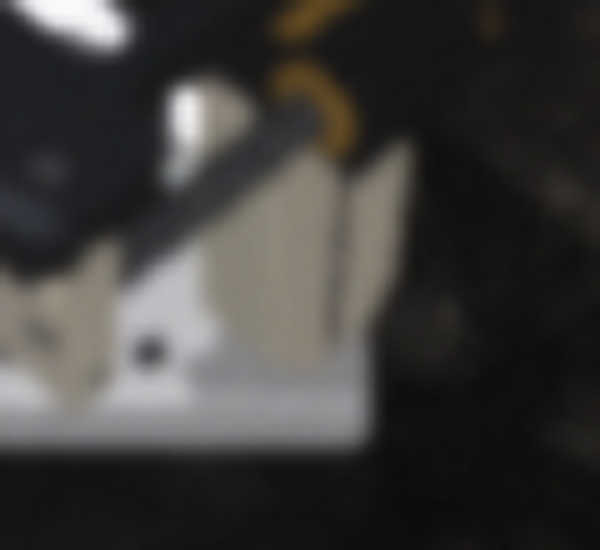

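jog_arm(
  steps=[
    [1, 0, 0, 0.001, 0, 0, 0],
    [1, 0, 0, 0.001, 0, 0, 0],
  ],
)

```text
t: 6.5
tool_pos: [0.4473, 0.0319, 0.0275]
orientation: [-0.465, -3.106, 0.001]
force: [-0.1, 0.4, -0.6]
opening: 0.0007
```

jog_arm(
  steps=[
    [1, 0, 0, 0.001, 0, 0, 0],
    [1, 0, 0, 0.001, 0, 0, 0],
  ],
)

```text
t: 6.75
tool_pos: [0.4473, 0.0319, 0.0265]
orientation: [-0.465, -3.106, 0.001]
force: [0.2, 0.2, 0.4]
opening: 0.0004
```

```bash
python3 -c "
from h import *
for i in range(2):
  s=st();print(np.round(s['wrist_torque'],3));c=robot.read_camera('scene');im=c['image']
f=cv2.resize(im[240:325,230:350],None,fx=6,fy=6,interpolation=cv2.INTER_CUBIC)
f=(255*(f/255.)**1.5).astype(np.uint8)
cv2.imwrite('pics/s8.png',f[:,:,::-1])
c=robot.read_camera('wrist');cv2.imwrite('pics/w2.png',c['image'][:,:,::-1])
"
```

```text
t 6.75 p [0.4473 0.0319 0.0265] o [-4.650e-01 -3.106e+00  1.000e-03] f [0.21 0.18 0.39] op 0.0004 q [-0.04 -0.11  2.08 -0.    1.17 -1.32]
[ 0.009 -0.008  0.008]
t 6.8 p [0.4473 0.0319 0.0265] o [-4.650e-01 -3.106e+00  1.000e-03] f [ 0.67  0.17 -0.81] op 0.0003 q [-0.04 -0.11  2.08 -0.    1.17 -1.32]
[-0.059 -0.01  -0.028]
```

View pics/s8.png

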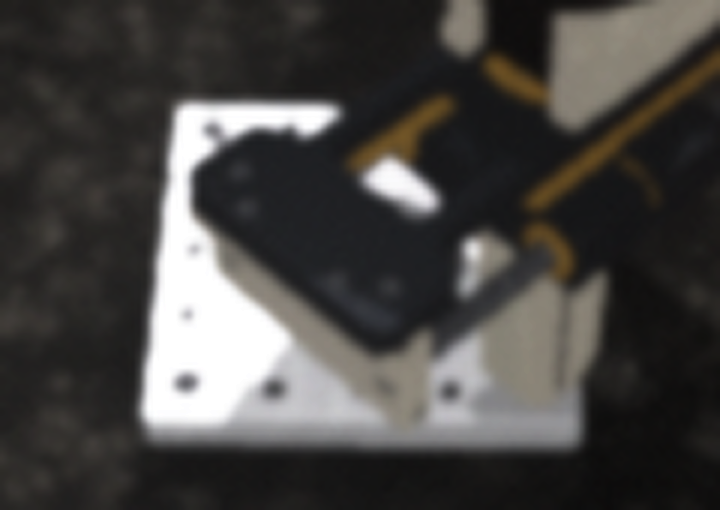

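View pics/w2.png

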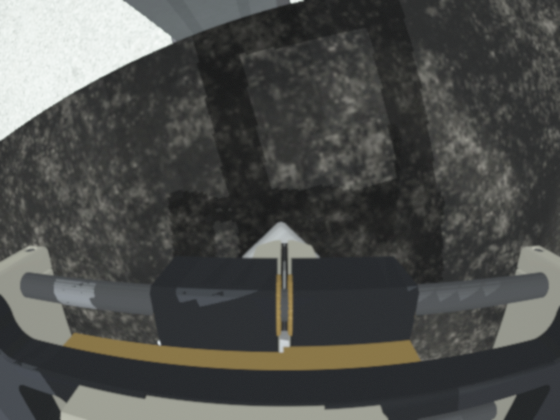

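```bash
cat >> h.py <<'E'
def wproj(c,s,P):
    Rm=R.from_rotvec(s['orientation']).as_matrix();T=c['tool_from_camera']
    p=Rm.T@(np.asarray(P)-s['tool_pos']);q=T[:3,:3].T@(p-T[:3,3])
    th=np.arctan2(np.hypot(q[0],q[1]),q[2]);ph=np.arctan2(q[1],q[0]);f=c['mtx'][0,0]
    return np.array([c['mtx'][0,2]+f*th*np.cos(ph),c['mtx'][1,2]+f*th*np.sin(ph)])
def wray(c,s,p,z):
    f=c['mtx'][0,0];d=np.array([p[0]-c['mtx'][0,2],p[1]-c['mtx'][1,2]]);r=np.hypot(*d);th=r/f
    v=np.array([np.sin(th)*d[0]/r,np.sin(th)*d[1]/r,np.cos(th)])
    Rm=R.from_rotvec(s['orientation']).as_matrix();T=c['tool_from_camera']
    o=s['tool_pos']+Rm@T[:3,3];v=Rm@T[:3,:3]@v
    return o+v*(z-o[2])/v[2]
E
python3 - <<'E'
from h import *
s=st();c=robot.read_camera('wrist');Rm=R.from_rotvec(s['orientation']).as_matrix()
a=np.radians(163);e=np.array([np.cos(a),np.sin(a)])
for r in (.0707,.0877): print(r,[wproj(c,s,[*(np.array([.515,.0098])+r*e),z]).round(1).tolist() for z in(.02,.03,.04)])
for P in [(0,0,0),(0.0075,0,0.014),(0,0,.014),(0,0,-.03)]: print(P,wproj(c,s,s['tool_pos']+Rm@P).round(1))
cv2.imwrite('pics/w3.png',cv2.resize(c['image'][190:360,200:370],None,fx=3.5,fy=3.5,interpolation=cv2.INTER_CUBIC)[:,:,::-1])
E
```

```text
t 6.9 p [0.4474 0.0319 0.0265] o [-4.650e-01 -3.106e+00  1.000e-03] f [ 0.49 -0.18 -0.75] op 0.0003 q [-0.04 -0.11  2.08 -0.    1.17 -1.32]
0.0707 [[280.1, 245.8], [279.9, 251.9], [279.7, 258.7]]
0.0877 [[280.1, 218.3], [279.8, 223.1], [279.6, 228.5]]
(0, 0, 0) [282.4 249. ]
(0.0075, 0, 0.014) [282.5 229.3]
(0, 0, 0.014) [282.5 240.9]
(0, 0, -0.03) [282.1 270.8]
```

View pics/w3.png

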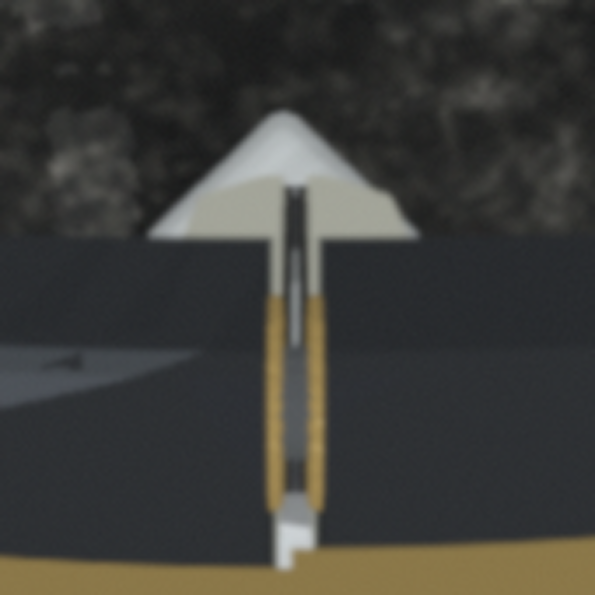

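jog_arm(
  steps=[
    [1, 0, 0, 0.001, 0, 0, 0],
    [1, 0, 0, 0.0015, 0, 0, 0],
  ],
)

```text
t: 7.2
tool_pos: [0.4473, 0.0319, 0.025]
orientation: [-0.465, -3.106, 0.001]
force: [1.0, 1.0, 0.4]
opening: 0.0004
```

jog_arm(
  steps=[
    [1, 0, 0, 0.001, 0, 0, 0],
    [1, 0, 0, 0.0015, 0, 0, 0],
  ],
)

```text
t: 7.45
tool_pos: [0.4473, 0.0319, 0.0234]
orientation: [-0.465, -3.106, 0.001]
force: [-1.0, -0.1, -0.4]
opening: 0.0002
```

jog_arm(
  steps=[
    [1, 0, 0, 0.001, 0, 0, 0],
    [1, 0, 0, 0.001, 0, 0, 0],
  ],
)

```text
t: 7.7
tool_pos: [0.4472, 0.0319, 0.0223]
orientation: [-0.465, -3.106, 0.001]
force: [-0.0, -1.1, -0.2]
opening: 0.0005
```

jog_arm(
  steps=[
    [1, 0, 0, 0.001, 0, 0, 0],
    [1, 0, 0, 0.001, 0, 0, 0],
  ],
)

```text
t: 7.95
tool_pos: [0.4471, 0.0319, 0.0212]
orientation: [-0.465, -3.106, 0.001]
force: [-0.2, -0.3, -0.6]
opening: 0.001
```

jog_arm(
  steps=[
    [1, 0, 0, 0.001, 0, 0, 0],
    [1, 0, 0, 0.001, 0, 0, 0],
  ],
)

```text
t: 8.2
tool_pos: [0.4471, 0.0319, 0.0202]
orientation: [-0.465, -3.106, 0.001]
force: [0.5, 0.3, 0.5]
opening: 0.0006
```

```bash
python3 -c "
from h import *
for i in range(2):
  s=st();print(np.round(s['wrist_torque'],3));c=robot.read_camera('scene');im=c['image']
f=cv2.resize(im[240:325,230:350],None,fx=6,fy=6,interpolation=cv2.INTER_CUBIC)
f=(255*(f/255.)**1.5).astype(np.uint8)
cv2.imwrite('pics/s9.png',f[:,:,::-1])
c=robot.read_camera('wrist');cv2.imwrite('pics/w4.png',cv2.resize(c['image'][190:360,200:370],None,fx=3.5,fy=3.5,interpolation=cv2.INTER_CUBIC)[:,:,::-1])
"
```

```text
t 8.2 p [0.4471 0.0319 0.0202] o [-4.650e-01 -3.106e+00  1.000e-03] f [0.53 0.32 0.54] op 0.0006 q [-0.04 -0.1   2.08 -0.    1.16 -1.32]
[ 0.001 -0.018 -0.022]
t 8.25 p [0.4471 0.0319 0.0202] o [-4.650e-01 -3.106e+00  1.000e-03] f [ 0.88 -0.39  0.51] op 0.0008 q [-0.04 -0.1   2.08 -0.    1.16 -1.32]
[-0.041 -0.051  0.003]
```

View pics/s9.png

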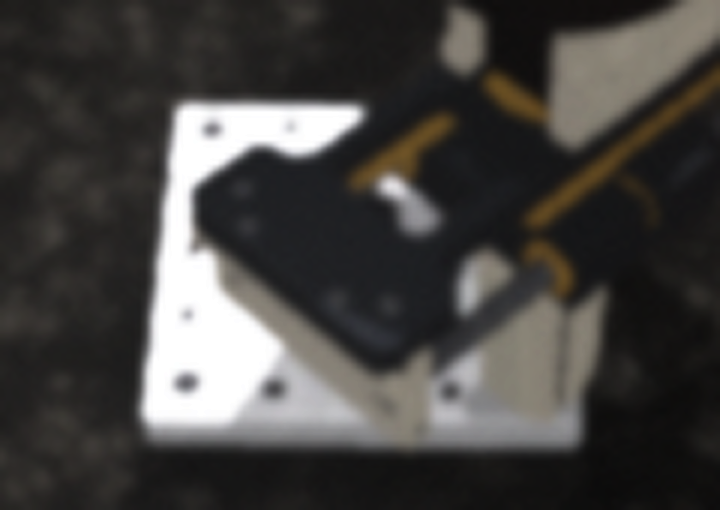

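View pics/w4.png

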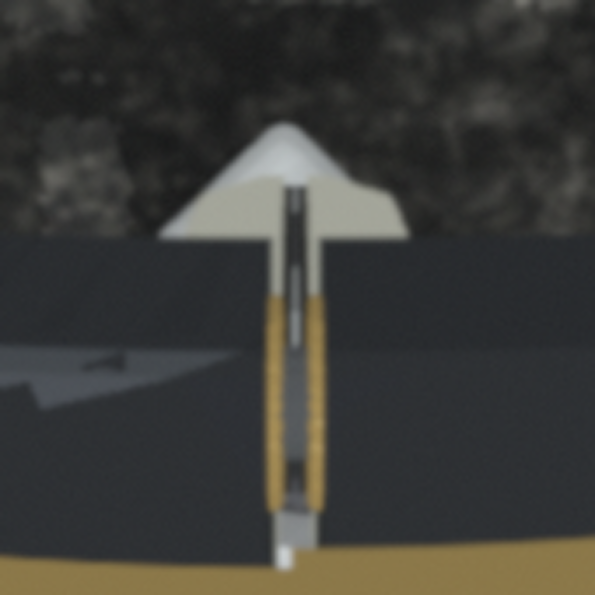

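jog_arm(
  steps=[
    [1, 0, 0, 0.001, 0, 0, 0],
    [1, 0, 0, 0.001, 0, 0, 0],
  ],
)

```text
t: 8.6
tool_pos: [0.4472, 0.0319, 0.0201]
orientation: [-0.464, -3.106, 0.001]
force: [-5.6, -0.4, 11.8]
opening: 0.0005
```

jog_arm(
  steps=[
    [1, 0, 0, 0.001, 0, 0, 0],
    [1, 0, 0, 0.001, 0, 0, 0],
  ],
)

```text
t: 8.85
tool_pos: [0.4472, 0.0319, 0.0201]
orientation: [-0.464, -3.105, 0.001]
force: [-6.8, -0.2, 12.7]
opening: 0.0006
```

jog_arm(
  steps=[
    [1, 0, 0, 0.001, 0, 0, 0],
    [1, 0, 0, 0.001, 0, 0, 0],
  ],
)

```text
t: 9.1
tool_pos: [0.4472, 0.0319, 0.0201]
orientation: [-0.464, -3.105, 0.001]
force: [-7.0, 0.4, 12.7]
opening: 0.0001
```

```bash
python3 -c "
from h import *
for i in range(3):
  s=st();print(np.round(s['wrist_torque'],3));c=robot.read_camera('scene');im=c['image']
f=cv2.resize(im[240:325,230:350],None,fx=6,fy=6,interpolation=cv2.INTER_CUBIC)
f=(255*(f/255.)**1.5).astype(np.uint8)
cv2.imwrite('pics/s10.png',f[:,:,::-1])
"
```

```text
t 9.1 p [0.4472 0.0319 0.0201] o [-4.640e-01 -3.105e+00  1.000e-03] f [-7.02  0.39 12.68] op 0.0001 q [-0.04 -0.1   2.08 -0.    1.16 -1.32]
[0.012 1.213 0.028]
t 9.15 p [0.4471 0.0319 0.02  ] o [-4.640e-01 -3.105e+00  1.000e-03] f [-6.68  0.68 12.54] op 0.0005 q [-0.04 -0.1   2.08 -0.    1.16 -1.32]
[-0.002  1.243  0.093]
t 9.2 p [0.4472 0.0319 0.0201] o [-4.640e-01 -3.105e+00  2.000e-03] f [-6.44 -0.19 12.65] op 0.0005 q [-0.04 -0.1   2.08 -0.    1.16 -1.32]
[0.01  1.229 0.003]
```

View pics/s10.png

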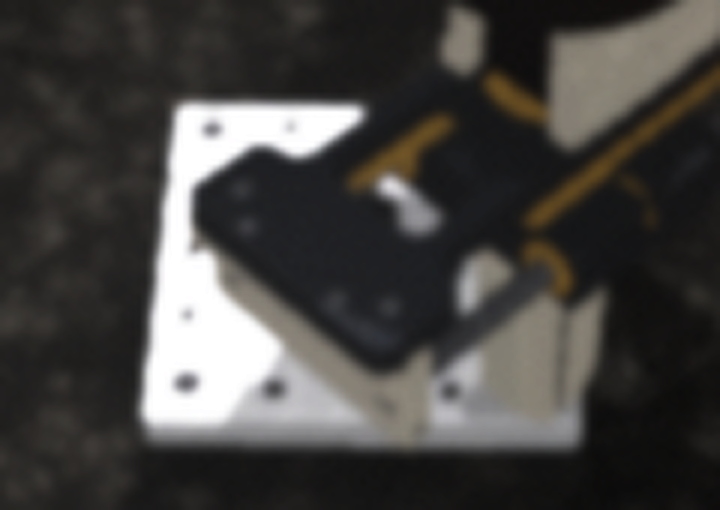

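```bash
python3 - <<'E'
from h import *
s=robot.read_state();c=robot.read_camera('scene');w=robot.read_camera('wrist');Rm=R.from_rotvec(s['orientation']).as_matrix()
print("tower obs full (297.5,313.3) ; proj:")
for y in(.064,.08,.094):
  for z in (-.09,-.07,-.05,-.03): print(y,z,proj(c,s['tool_pos']+Rm@[0.03,y,z]).round(1),wproj(w,s,s['tool_pos']+Rm@[0.03,y,z]).round(1))
print("tip: scene obs (321.7,308), wrist obs (284,242)")
for x in(0,.0075):
  for z in(-.02,-.01,0,.014): print(x,z,proj(c,s['tool_pos']+Rm@[x,0,z]).round(1),wproj(w,s,s['tool_pos']+Rm@[x,0,z]).round(1))
E
```

```text
tower obs full (297.5,313.3) ; proj:
0.064 -0.09 [306.4 307.5] [478.5 257. ]
0.064 -0.07 [306.3 316.1] [451.4 237.6]
0.064 -0.05 [306.2 324.3] [430.3 222.9]
0.064 -0.03 [306.  332.2] [413.4 211.4]
0.08 -0.09 [298.6 313.8] [513.9 254.4]
0.08 -0.07 [298.6 322.4] [484.6 236.4]
0.08 -0.05 [298.7 330.6] [460.9 222.5]
0.08 -0.03 [298.7 338.5] [441.7 211.4]
0.094 -0.09 [291.6 319.5] [540.3 252.1]
0.094 -0.07 [291.8 328. ] [510.2 235.4]
0.094 -0.05 [291.9 336.2] [485.2 222.1]
0.094 -0.03 [292.1 344.1] [464.5 211.4]
tip: scene obs (321.7,308), wrist obs (284,242)
0 -0.02 [319.8 302.2] [282.2 262.7]
0 -0.01 [319.7 306. ] [282.3 255.5]
0 0 [319.5 309.7] [282.4 249. ]
0 0.014 [319.3 314.8] [282.5 240.9]
0.0075 -0.02 [323.1 304.8] [282.2 249.2]
0.0075 -0.01 [322.9 308.6] [282.3 242.6]
0.0075 0 [322.7 312.3] [282.4 236.7]
0.0075 0.014 [322.5 317.4] [282.5 229.3]
```

jog_arm(
  steps=[
    [1, 0, 0, -0.012, 0, 0, 0],
    [1, 0, 0, -0.045, 0, 0, 0],
    [1, -0.05, 0, -0.045, 0, 0, 0],
  ],
)

```text
t: 9.72
tool_pos: [0.4971, 0.0179, 0.0697]
orientation: [0.461, 3.103, -0.0]
force: [0.7, 0.1, 1.2]
opening: 0.0006
```

```bash
python3 -c "
from h import *
st();go(.5825,-.011,.026,163)"
```

```text
t 9.72 p [0.4971 0.0179 0.0697] o [ 0.461  3.103 -0.   ] f [0.73 0.08 1.16] op 0.0006 q [-0.07 -0.04  1.92 -0.    1.25 -1.34]
heading 163.08 shift [-0.0899 -0.0028  0.0441] turn [0.0007 0.0049 0.0014] deg 0.3
```

jog_arm(
  steps=[
    [1, -0.06, -0.002, 0, 0, 0.005, 0],
    [1, -0.09, -0.003, 0.02, 0, 0.005, 0],
    [1, -0.09, -0.003, 0.042, 0, 0.005, 0],
    [1, -0.09, -0.003, 0.045, 0, 0.005, 0],
    [1, -0.09, -0.003, 0.045, 0, 0.005, 0],
  ],
)

```text
t: 10.35
tool_pos: [0.5823, -0.0111, 0.0255]
orientation: [-0.462, -3.107, -0.001]
force: [-0.3, -0.4, 0.4]
opening: 0.0005
```

```bash
python3 -c "
from h import *
st();go(.5825,-.011,.026,163)"
```

```text
t 10.35 p [ 0.5823 -0.0111  0.0255] o [-4.620e-01 -3.107e+00 -1.000e-03] f [-0.32 -0.38  0.42] op 0.0005 q [-0.11  0.24  1.71  0.    1.19 -1.38]
heading 163.09 shift [-0.0001  0.0002 -0.0005] turn [ 0.0007 -0.0003  0.0015] deg 0.1
```

jog_arm(
  steps=[
    [1, 0, 0, 0.002, 0, 0, 0],
    [1, 0, 0, 0.004, 0, 0, 0],
  ],
)

```text
t: 10.6
tool_pos: [0.583, -0.0111, 0.0226]
orientation: [0.461, 3.106, 0.001]
force: [0.2, -0.4, -0.7]
opening: 0.0006
```

jog_arm(
  steps=[
    [1, 0, 0, 0.001, 0, 0, 0],
    [1, 0, 0, 0.002, 0, 0, 0],
  ],
)

```text
t: 10.85
tool_pos: [0.5831, -0.011, 0.0209]
orientation: [0.461, 3.105, 0.001]
force: [-0.2, -0.0, -0.1]
opening: 0.0002
```

jog_arm(
  steps=[
    [1, 0, 0, 0.001, 0, 0, 0],
    [1, 0, 0, 0.001, 0, 0, 0],
  ],
)

```text
t: 11.1
tool_pos: [0.5831, -0.011, 0.0202]
orientation: [0.461, 3.106, 0.001]
force: [-1.9, -0.5, 3.3]
opening: 0.0004
```

jog_arm(
  steps=[
    [1, 0, 0, 0.001, 0, 0, 0],
    [1, 0, 0, 0.001, 0, 0, 0],
  ],
)

```text
t: 11.35
tool_pos: [0.5832, -0.0111, 0.0201]
orientation: [0.461, 3.106, 0.001]
force: [-5.9, 0.3, 10.7]
opening: 0.0005
```

jog_arm(
  steps=[
    [1, 0, 0, 0.001, 0, 0, 0],
    [1, 0, 0, 0.001, 0, 0, 0],
  ],
)

```text
t: 11.6
tool_pos: [0.5832, -0.011, 0.0201]
orientation: [0.461, 3.106, 0.001]
force: [-6.0, 0.7, 10.3]
opening: 0.0005
```

jog_arm(
  steps=[
    [1, 0, 0, -0.012, 0, 0, 0],
    [1, 0, 0, -0.045, 0, 0, 0.15],
    [1, 0, 0, -0.045, 0, 0, 0.33],
    [1, 0, 0, -0.045, 0, 0, 0.51],
    [1, 0, 0, -0.045, 0, 0, 0.69],
  ],
)

```text
t: 12.22
tool_pos: [0.5835, -0.0111, 0.0658]
orientation: [1.492, 2.762, 0.003]
force: [0.2, -0.1, -0.1]
opening: 0.0004
```

```bash
python3 -c "
from h import *
st();go(.4943,-.058,.0655,73)"
```

```text
t 12.22 p [ 0.5835 -0.0111  0.0658] o [1.492 2.762 0.003] f [ 0.2  -0.09 -0.12] op 0.0004 q [-0.11  0.2   1.68  0.    1.26 -0.69]
heading 123.23 shift [ 9.700e-03 -1.003e-01  1.000e-04] turn [3.000e-03 1.000e-04 8.768e-01] deg 50.2
```

jog_arm(
  steps=[
    [1, 0.01, -0.1, 0, 0, 0, 0.18],
    [1, 0.01, -0.1, 0, 0, 0, 0.36],
    [1, 0.01, -0.1, 0, 0, 0, 0.54],
    [1, 0.01, -0.1, 0, 0, 0, 0.72],
    [1, 0.01, -0.1, 0.02, 0, 0, 0.877],
  ],
)

```text
t: 12.85
tool_pos: [0.4965, -0.0581, 0.0477]
orientation: [2.527, 1.858, 0.009]
force: [0.2, -0.7, -0.4]
opening: 0.0005
```

```bash
python3 -c "
from h import *
st();go(.4943,-.058,.0235,73)"
```

```text
t 12.85 p [ 0.4965 -0.0581  0.0477] o [2.527 1.858 0.009] f [ 0.17 -0.71 -0.4 ] op 0.0005 q [-0.22 -0.01  1.94  0.    1.2   0.08]
heading 72.65 shift [-0.0006 -0.0024  0.0242] turn [ 0.0076 -0.0016 -0.006 ] deg 0.6
```

jog_arm(
  steps=[
    [1, 0, -0.002, 0.015, 0.007, -0.001, 0],
    [1, 0, -0.002, 0.024, 0.007, -0.001, 0],
    [1, 0, -0.002, 0.025, 0.007, -0.001, 0],
  ],
)

```text
t: 13.22
tool_pos: [0.4943, -0.0574, 0.022]
orientation: [-2.528, -1.863, 0.0]
force: [-0.4, 0.4, 0.5]
opening: 0.0007
```

jog_arm(
  steps=[
    [1, 0, 0, 0.001, 0, 0, 0],
    [1, 0, 0, 0.002, 0, 0, 0],
  ],
)

```text
t: 13.48
tool_pos: [0.4947, -0.0575, 0.0204]
orientation: [-2.528, -1.864, -0.001]
force: [0.1, 0.5, 0.4]
opening: 0.001
```

jog_arm(
  steps=[
    [1, 0, 0, 0.001, 0, 0, 0],
    [1, 0, 0, 0.001, 0, 0, 0],
  ],
)

```text
t: 13.72
tool_pos: [0.4948, -0.0576, 0.0198]
orientation: [-2.528, -1.865, -0.001]
force: [-0.8, -1.3, 3.4]
opening: 0.0005
```

jog_arm(
  steps=[
    [1, 0, 0, 0.001, 0, 0, 0],
    [1, 0, 0, 0.001, 0, 0, 0],
  ],
)

```text
t: 13.98
tool_pos: [0.4949, -0.0579, 0.019]
orientation: [2.528, 1.865, 0.0]
force: [-2.9, -2.8, 5.4]
opening: 0.0005
```

jog_arm(
  steps=[
    [1, 0, 0, 0.001, 0, 0, 0],
    [1, 0, 0, 0.001, 0, 0, 0],
  ],
)

```text
t: 14.22
tool_pos: [0.4949, -0.0582, 0.018]
orientation: [2.528, 1.864, -0.0]
force: [-3.0, -2.9, 4.6]
opening: 0.0007
```

jog_arm(
  steps=[
    [1, 0, 0, 0.001, 0, 0, 0],
    [1, 0, 0, 0.001, 0, 0, 0],
  ],
)

```text
t: 14.48
tool_pos: [0.4949, -0.0585, 0.0171]
orientation: [2.527, 1.864, -0.0]
force: [-2.4, -3.3, 5.5]
opening: 0.0008
```

jog_arm(
  steps=[
    [1, -0.0008, 0, 0.001, 0, 0, 0],
    [1, -0.0008, 0, 0.0015, 0, 0, 0],
  ],
)

```text
t: 14.72
tool_pos: [0.4948, -0.0591, 0.0158]
orientation: [2.528, 1.864, 0.0]
force: [-4.2, -0.4, 9.8]
opening: 0.0005
```

jog_arm(
  steps=[
    [1, -0.0008, 0, 0.001, 0, 0, 0],
    [1, -0.0008, 0, 0.0015, 0, 0, 0],
  ],
)

```text
t: 14.98
tool_pos: [0.4948, -0.0592, 0.0155]
orientation: [2.528, 1.865, 0.001]
force: [-10.6, 2.9, 20.3]
opening: 0.0004
```

jog_arm(
  steps=[
    [1, -0.0006, 0, 0.001, 0, 0, 0],
    [1, -0.0006, 0, 0.001, 0, 0, 0],
  ],
)

```text
t: 15.22
tool_pos: [0.4949, -0.0592, 0.0156]
orientation: [-2.528, -1.865, -0.002]
force: [-8.2, 2.9, 17.2]
opening: 0.0004
```

jog_arm(
  steps=[
    [1, -0.0006, 0, 0.001, 0, 0, 0],
    [1, -0.0006, 0, 0.001, 0, 0, 0],
  ],
)

```text
t: 15.48
tool_pos: [0.4948, -0.0592, 0.0156]
orientation: [-2.527, -1.864, -0.003]
force: [-7.9, 2.6, 15.9]
opening: 0.0004
```

jog_arm(
  steps=[
    [1, 0, 0, -0.003, 0, 0, 0],
    [1, 0, 0, -0.006, 0, 0, 0],
    [1, 0, 0, -0.012, 0, 0, 0],
    [0.5, 0, -0.03, -0.07, 0, 0, 0],
    [0.5, 0, -0.06, -0.08, 0, 0, 0],
  ],
)

```text
t: 16.1
tool_pos: [0.4389, -0.042, 0.0986]
orientation: [2.527, 1.864, 0.007]
force: [0.3, 0.0, 0.4]
opening: 0.0159
```

```bash
python3 -c "
from h import *
st();go(.531,-.250,.10,182.5)"
```

```text
t 16.1 p [ 0.4389 -0.042   0.0986] o [2.527 1.864 0.007] f [0.28 0.02 0.42] op 0.0159 q [-0.21 -0.24  2.05  0.    1.33  0.09]
heading 72.82 shift [-0.1715  0.1494 -0.0012] turn [ 0.0054  0.0021 -1.9142] deg 109.7
```

jog_arm(
  steps=[
    [0.4, -0.05, 0.045, 0, 0, 0, -0.18],
    [0.4, -0.1, 0.09, 0, 0, 0, -0.36],
    [0.4, -0.14, 0.12, 0, 0, 0, -0.54],
    [0.4, -0.17, 0.149, 0, 0, 0, -0.72],
    [0.4, -0.171, 0.149, 0, 0, 0, -0.9],
  ],
)

```text
t: 16.73
tool_pos: [0.5312, -0.2524, 0.0983]
orientation: [1.46, 2.778, 0.005]
force: [-0.3, 1.0, 0.1]
opening: 0.0554
```

jog_arm(
  steps=[
    [0.4, 0, 0, 0, 0, 0, -0.18],
    [0.4, 0, 0, 0, 0, 0, -0.36],
    [0.4, 0, 0, 0, 0, 0, -0.54],
    [0.4, 0, 0, 0, 0, 0, -0.72],
    [0.4, 0, 0, 0, 0, 0, -0.9],
  ],
)

```text
t: 17.35
tool_pos: [0.531, -0.2524, 0.0982]
orientation: [0.097, 3.136, 0.002]
force: [0.7, 0.2, 0.2]
opening: 0.0559
```

```bash
python3 -c "
from h import *
s=st();go(.531,-.250,.06,182.5)
c=robot.read_camera('wrist');cv2.imwrite('pics/w5.png',c['image'][:,:,::-1])
Rm=R.from_rotvec(s['orientation']).as_matrix()
for z in(-.01,0,.014,.03): print([wproj(c,s,s['tool_pos']+Rm@[x,0,z]).round(1).tolist() for x in (0,.0075)])
print('toe',wproj(c,s,[.444,-.2552,.0]),'block top',wproj(c,s,[.531,-.250,.038]))
c=robot.read_camera('top');cv2.imwrite('pics/t2.png',cv2.resize(c['image'][150:290,180:440],None,fx=3,fy=3,interpolation=cv2.INTER_CUBIC)[:,:,::-1])"
```

```text
t 17.35 p [ 0.531  -0.2524  0.0982] o [9.700e-02 3.136e+00 2.000e-03] f [0.69 0.22 0.24] op 0.0559 q [-0.53  0.17  1.65  0.    1.32 -2.04]
heading 176.46 shift [0.0003 0.0024 0.0382] turn [ 0.0011  0.0043 -0.1054] deg 6.0
[[282.5, 255.2], [282.5, 242.3]]
[[282.6, 248.7], [282.5, 236.4]]
[[282.6, 240.6], [282.6, 229.0]]
[[282.7, 232.6], [282.7, 221.7]]
toe [273.01448646 106.27193821] block top [285.93689092 219.66775594]
```

View pics/w5.png

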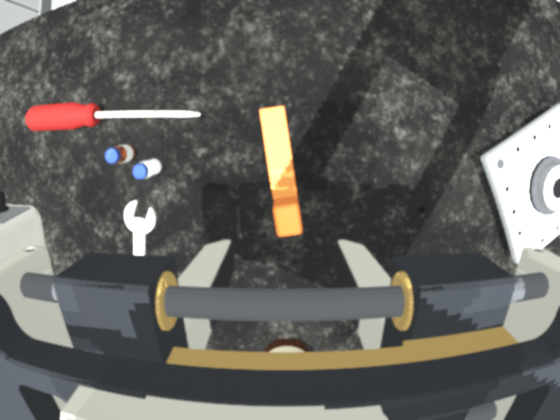

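View pics/t2.png

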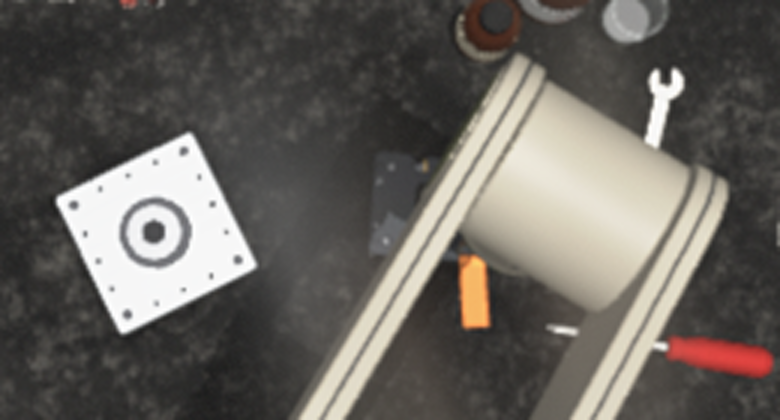

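```bash
python3 - <<'E'
from h import *
s=robot.read_state();c=robot.read_camera('wrist')
im=c['image'].astype(int);r,g,b=im[...,0],im[...,1],im[...,2]
m=(r>150)&(g>60)&(g<200)&(b<110);m[:, :240]=0;m[:,330:]=0;m[260:]=0
f=np.argwhere(m)
for rr in list(range(106,240,8)):
    cc=f[f[:,0]==rr,1]
    if len(cc): print(rr,cc.min(),cc.max(),[wray(c,s,(q,rr),z).round(4)[:2].tolist() for q in(cc.min(),cc.max()) for z in (.004,.038)])
print(f[:,0].min(),f[:,0].max())
cv2.imwrite('pics/w6.png',cv2.resize(c['image'][95:255,200:370],None,fx=3.5,fy=3.5,interpolation=cv2.INTER_CUBIC)[:,:,::-1])
E
```

```text
106 270 284 [[0.4439, -0.2572], [0.4464, -0.256], [0.4447, -0.2458], [0.4471, -0.246]]
114 258 285 [[0.4498, -0.2675], [0.4515, -0.2649], [0.4514, -0.2454], [0.4529, -0.2457]]
122 260 286 [[0.4565, -0.2663], [0.4574, -0.2639], [0.458, -0.245], [0.4587, -0.2453]]
130 261 288 [[0.4632, -0.2659], [0.4633, -0.2636], [0.4648, -0.2438], [0.4646, -0.2443]]
138 262 289 [[0.4699, -0.2656], [0.4691, -0.2633], [0.4714, -0.2434], [0.4704, -0.2439]]
146 263 290 [[0.4766, -0.2652], [0.475, -0.263], [0.4781, -0.243], [0.4763, -0.2436]]
154 265 291 [[0.4834, -0.2641], [0.4809, -0.262], [0.4848, -0.2426], [0.4821, -0.2432]]
162 266 292 [[0.4901, -0.2637], [0.4867, -0.2617], [0.4915, -0.2422], [0.488, -0.2429]]
170 267 293 [[0.4969, -0.2634], [0.4926, -0.2614], [0.4983, -0.2417], [0.4939, -0.2425]]
178 268 294 [[0.5037, -0.263], [0.4986, -0.2611], [0.5051, -0.2413], [0.4998, -0.2421]]
186 270 296 [[0.5106, -0.2618], [0.5046, -0.26], [0.512, -0.24], [0.5059, -0.241]]
194 272 296 [[0.5175, -0.2607], [0.5107, -0.259], [0.5188, -0.2404], [0.5119, -0.2413]]
202 274 297 [[0.5246, -0.2595], [0.5169, -0.258], [0.5258, -0.24], [0.518, -0.2409]]
210 272 299 [[0.5314, -0.2617], [0.5229, -0.2599], [0.5329, -0.2386], [0.5242, -0.2398]]
218 274 300 [[0.5386, -0.2605], [0.5292, -0.2589], [0.5401, -0.2381], [0.5304, -0.2393]]
226 275 301 [[0.5459, -0.2601], [0.5355, -0.2586], [0.5473, -0.2376], [0.5368, -0.2389]]
234 277 300 [[0.5533, -0.2589], [0.542, -0.2575], [0.5546, -0.2389], [0.5431, -0.24]]
105 236
```

View pics/w6.png

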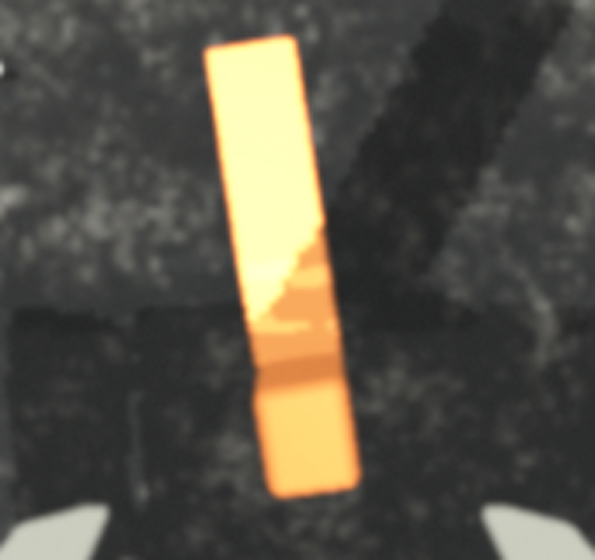

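jog_arm(
  steps=[
    [0.4, 0, 0.003, 0.03, 0, 0.004, -0.13],
    [0.4, 0, 0.003, 0.05, 0, 0.004, -0.132],
    [0.4, 0, 0.003, 0.06, 0, 0.004, -0.132],
    [0.4, 0, 0.003, 0.06, 0, 0.004, -0.132],
  ],
)

```text
t: 18.0
tool_pos: [0.5309, -0.249, 0.0374]
orientation: [0.092, -3.139, -0.003]
force: [0.5, 0.0, -0.2]
opening: 0.0558
```

```bash
python3 -c "
from h import *
s=st();go(.531,-.2495,.005,184)
c=robot.read_camera('wrist');cv2.imwrite('pics/w7.png',c['image'][:,:,::-1])
c=robot.read_camera('scene');cv2.imwrite('pics/s11.png',cv2.resize(c['image'][120:270,280:440],None,fx=3.7,fy=3.7,interpolation=cv2.INTER_CUBIC)[:,:,::-1])"
```

```text
t 18.0 p [ 0.5309 -0.249   0.0374] o [ 9.200e-02 -3.139e+00 -3.000e-03] f [ 0.54  0.02 -0.16] op 0.0558 q [-0.53  0.24  1.69  0.    1.21 -2.16]
heading -176.64 shift [-0.0001 -0.0005  0.0324] turn [ 0.0021 -0.001  -0.0111] deg 0.7
```

View pics/w7.png

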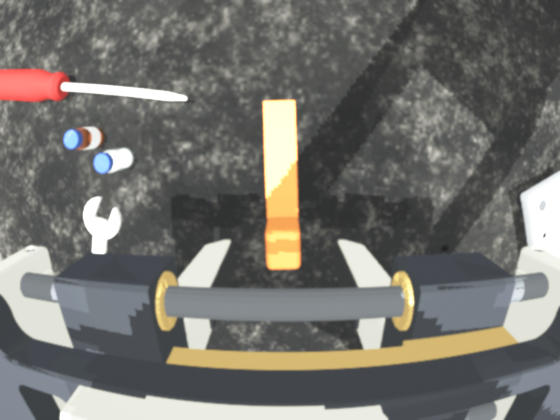

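View pics/s11.png

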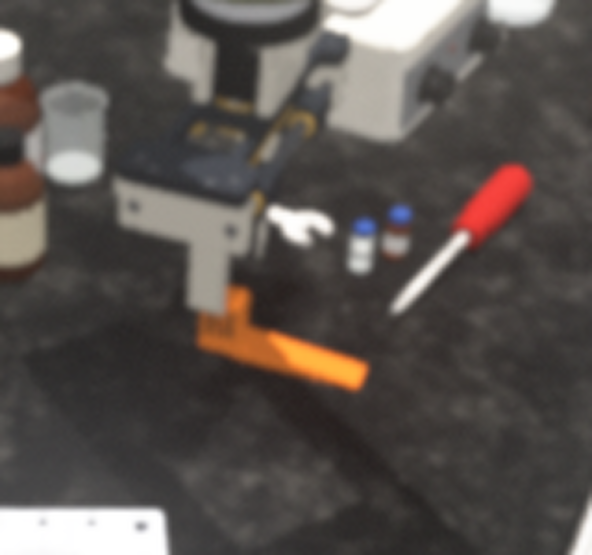

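jog_arm(
  steps=[
    [0.4, 0, 0, 0.015, 0, 0, 0],
    [0.4, 0, 0, 0.022, 0, 0, 0],
    [0.4, 0, 0, 0.025, 0, 0, 0],
  ],
)

```text
t: 18.48
tool_pos: [0.5314, -0.2493, 0.013]
orientation: [-0.094, 3.14, 0.002]
force: [0.4, 0.6, 0.1]
opening: 0.0555
```

```bash
python3 -c "
from h import *
s=st()
c=robot.read_camera('wrist');cv2.imwrite('pics/w8.png',c['image'][:,:,::-1])
c=robot.read_camera('scene');cv2.imwrite('pics/s12.png',cv2.resize(c['image'][120:270,280:440],None,fx=3.7,fy=3.7,interpolation=cv2.INTER_CUBIC)[:,:,::-1])"
```

```text
t 18.48 p [ 0.5314 -0.2493  0.013 ] o [-9.40e-02  3.14e+00  2.00e-03] f [0.35 0.61 0.1 ] op 0.0555 q [-0.53  0.27  1.7   0.    1.17 -2.16]
```

View pics/w8.png

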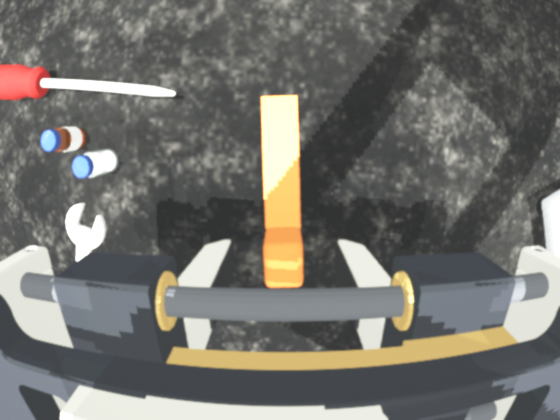

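View pics/s12.png

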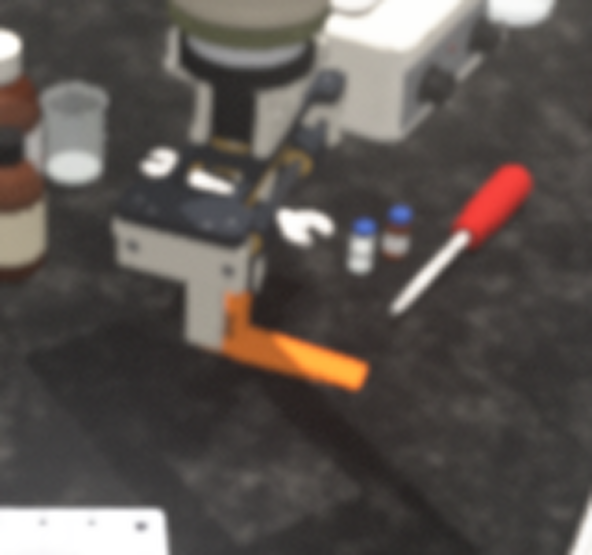

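jog_arm(
  steps=[
    [0.4, 0, 0, 0.005, 0, 0, 0],
    [0.8, 0, 0, 0.009, 0, 0, 0],
    [0.9, 0, 0, 0.009, 0, 0, 0],
    [1, 0, 0, 0.009, 0, 0, 0],
    [1, 0, 0, 0.009, 0, 0, 0],
  ],
  force=12,
)

```text
t: 19.2
tool_pos: [0.5318, -0.2495, 0.0046]
orientation: [-0.094, 3.139, 0.001]
force: [-0.1, -1.7, 0.1]
opening: 0.0204
```

jog_arm(
  steps=[
    [1, 0, 0, 0, 0, 0, 0],
    [1, 0, 0, 0, 0, 0, 0],
  ],
)

```text
t: 19.45
tool_pos: [0.5318, -0.2496, 0.0046]
orientation: [-0.094, 3.139, 0.001]
force: [-0.2, -0.5, -1.0]
opening: 0.0196
```

jog_arm(
  steps=[
    [1, 0, 0, -0.02, 0, 0, 0],
    [1, 0, 0, -0.05, 0, 0, 0],
    [1, 0, 0, -0.05, 0, 0, 0.18],
    [1, 0, 0, -0.05, 0, 0, 0.36],
    [1, 0, 0, -0.05, 0, 0, 0.54],
  ],
)

```text
t: 20.08
tool_pos: [0.5324, -0.2499, 0.0565]
orientation: [0.756, 3.047, 0.001]
force: [-0.1, 0.4, 0.1]
opening: 0.0197
```

```bash
python3 -c "
from h import *
s=st();go(.4607,-.168,.055,73)"
```

```text
t 20.07 p [ 0.5324 -0.2499  0.0565] o [7.560e-01 3.047e+00 1.000e-03] f [-0.13  0.36  0.05] op 0.0197 q [-0.53  0.22  1.68  0.    1.25 -1.61]
heading 152.14 shift [0.1017 0.0389 0.0014] turn [2.3000e-03 1.0000e-03 1.3813e+00] deg 79.1
```

jog_arm(
  steps=[
    [1, 0.02, 0.008, 0, 0, 0, 0.18],
    [1, 0.04, 0.016, 0, 0, 0, 0.36],
    [1, 0.06, 0.023, 0, 0, 0, 0.54],
    [1, 0.08, 0.031, 0, 0, 0, 0.72],
    [1, 0.102, 0.039, 0, 0, 0, 0.9],
  ],
)

```text
t: 20.7
tool_pos: [0.4607, -0.1677, 0.058]
orientation: [2.012, 2.408, 0.003]
force: [0.0, 0.0, -0.6]
opening: 0.0199
```

```bash
python3 -c "
from h import *
s=st();go(.4607,-.168,.055,73)"
```

```text
t 20.7 p [ 0.4607 -0.1677  0.058 ] o [2.012 2.408 0.003] f [ 0.04  0.01 -0.58] op 0.0199 q [-0.45 -0.04  1.95  0.    1.23 -0.63]
heading 100.23 shift [-0.0003 -0.0001  0.003 ] turn [0.0042 0.0007 0.4752] deg 27.2
```

jog_arm(
  steps=[
    [1, 0, 0, 0.003, 0.004, 0, 0.18],
    [1, 0, 0, 0.003, 0.004, 0, 0.36],
    [1, 0, 0, 0.01, 0.004, 0, 0.475],
    [1, 0, 0, 0.03, 0.004, 0, 0.475],
    [1, 0, 0, 0.045, 0.004, 0, 0.475],
  ],
)

```text
t: 21.32
tool_pos: [0.4614, -0.168, 0.0136]
orientation: [2.524, 1.868, 0.0]
force: [-0.1, 0.3, -0.2]
opening: 0.0201
```

```bash
python3 -c "
from h import *
s=st();go(.4607,-.168,.0055,73)
c=robot.read_camera('wrist');cv2.imwrite('pics/w9.png',c['image'][:,:,::-1])
a=np.radians([73,163]);
for r in(.0707,.0877): print(wproj(c,s,[.515-r*np.cos(a[0]),.0098-r*np.sin(a[0]),.03]))
"
```

```text
t 21.32 p [ 0.4614 -0.168   0.0136] o [2.524 1.868 0.   ] f [-0.07  0.35 -0.19] op 0.0201 q [-0.45  0.03  1.97 -0.    1.14 -0.16]
heading 73.02 shift [-0.0002 -0.0007  0.0081] turn [0.0016 0.0008 0.0004] deg 0.1
[281.99376311  37.23058914]
[281.93523752  70.0950884 ]
```

View pics/w9.png

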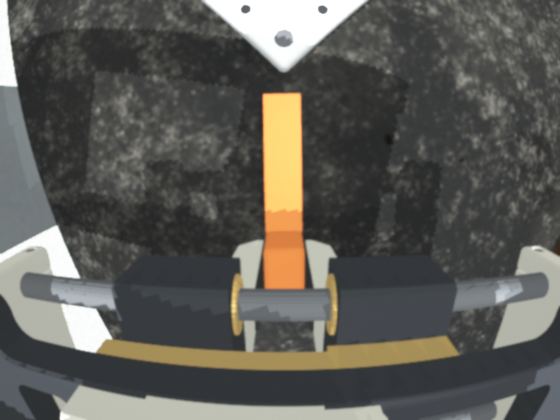

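jog_arm(
  steps=[
    [1, 0, -0.0005, 0.005, 0, 0, 0],
    [1, 0, -0.0005, 0.0085, 0, 0, 0],
    [1, 0, -0.0005, 0.009, 0, 0, 0],
  ],
)

```text
t: 21.75
tool_pos: [0.4602, -0.1675, 0.0037]
orientation: [2.525, 1.869, -0.001]
force: [-3.8, 1.5, 12.4]
opening: 0.0198
```

jog_arm(
  steps=[
    [0.65, 0, 0, 0, 0, 0, 0],
    [0.65, 0, 0, 0, 0, 0, 0],
    [1, 0, 0, 0, 0, 0, 0],
    [1, 0, 0, 0, 0, 0, 0],
    [1, 0, 0, 0, 0, 0, 0],
  ],
)

```text
t: 22.38
tool_pos: [0.4601, -0.1675, 0.0037]
orientation: [2.525, 1.869, -0.001]
force: [0.2, -0.1, -1.0]
opening: 0.0198
```

```bash
python3 -c "
from h import *
s=st();c=robot.read_camera('scene');cv2.imwrite('pics/s13.png',cv2.resize(c['image'][180:330,230:420],None,fx=3.7,fy=3.7,interpolation=cv2.INTER_CUBIC)[:,:,::-1])
C=np.array([.4943,-.058]);print('block to foot',np.linalg.norm(C-s['tool_pos'][:2]))"
```

```text
t 22.38 p [ 0.4601 -0.1675  0.0037] o [ 2.525e+00  1.869e+00 -1.000e-03] f [ 0.21 -0.07 -1.01] op 0.0198 q [-0.45  0.04  1.98 -0.    1.12 -0.16]
block to foot 0.11467709506617024
```

View pics/s13.png

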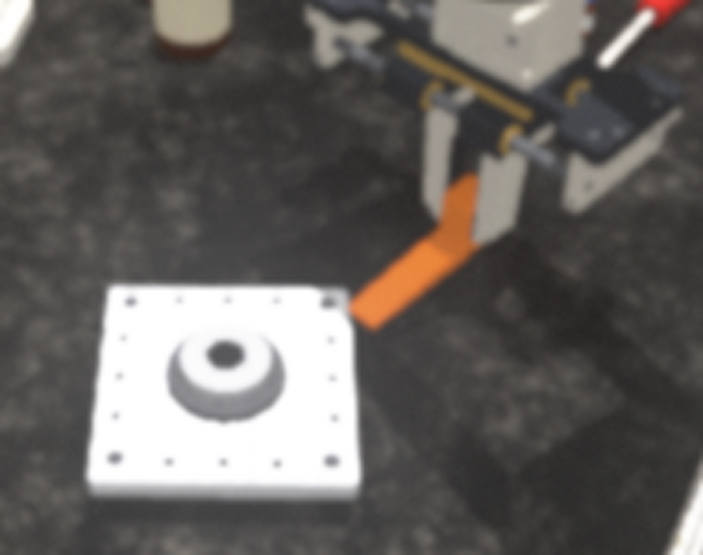

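jog_arm(
  steps=[
    [1, 0.01, 0, 0, 0, 0, 0],
    [1, 0.02, 0, 0, 0, 0, 0],
    [1, 0.03, 0, 0, 0, 0, 0],
    [1, 0.035, 0, 0, 0, 0, 0],
    [1, 0.035, 0, 0, 0, 0, 0],
  ],
)

```text
t: 23.05
tool_pos: [0.4706, -0.1333, 0.0037]
orientation: [-2.524, -1.871, 0.001]
force: [0.2, 0.3, -0.0]
opening: 0.0198
```

```bash
python3 -c "
from h import *
s=st();C=np.array([.4943,-.058]);print('block to foot',np.linalg.norm(C-s['tool_pos'][:2]));a=np.radians(73);d=s['tool_pos'][:2]-C;print('lat',-d[0]*np.sin(a)+d[1]*np.cos(a))"
```

```text
t 23.05 p [ 0.4706 -0.1333  0.0037] o [-2.524e+00 -1.871e+00  1.000e-03] f [ 0.15  0.33 -0.04] op 0.0198 q [-0.38  0.04  1.98 -0.    1.12 -0.09]
block to foot 0.07898892111203804
lat 0.0006591172134523433
```

jog_arm(
  steps=[
    [1, 0.0025, 0, 0, 0, 0, 0],
    [1, 0.005, 0, 0, 0, 0, 0],
    [1, 0.005, 0, 0, 0, 0, 0],
  ],
)

```text
t: 23.42
tool_pos: [0.4721, -0.1285, 0.0037]
orientation: [-2.524, -1.87, 0.0]
force: [0.9, 0.4, 1.5]
opening: 0.0199
```

jog_arm(
  steps=[
    [1, 0.001, 0, 0, 0, 0, 0],
    [1, 0.002, 0, 0, 0, 0, 0],
    [1, 0.002, 0, 0, 0, 0, 0],
  ],
)

```text
t: 23.8
tool_pos: [0.4726, -0.1265, 0.0037]
orientation: [-2.524, -1.87, 0.0]
force: [-0.0, -0.1, 0.2]
opening: 0.02
```

jog_arm(
  steps=[
    [1, 0.001, 0, 0, 0, 0, 0],
    [1, 0.0015, 0, 0, 0, 0, 0],
    [1, 0.0015, 0, 0, 0, 0, 0],
  ],
)

```text
t: 24.18
tool_pos: [0.4731, -0.125, 0.0037]
orientation: [-2.524, -1.87, 0.0]
force: [-0.6, -0.4, 0.4]
opening: 0.0199
```

jog_arm(
  steps=[
    [1, 0.001, 0, 0, 0, 0, 0],
    [1, 0.0015, 0, 0, 0, 0, 0],
    [1, 0.0015, 0, 0, 0, 0, 0],
  ],
)

```text
t: 24.55
tool_pos: [0.4735, -0.1236, 0.0037]
orientation: [-2.524, -1.871, 0.001]
force: [-0.5, -1.2, 0.2]
opening: 0.0198
```

jog_arm(
  steps=[
    [1, 0.001, 0, 0, 0, 0, 0],
    [1, 0.0015, 0, 0, 0, 0, 0],
    [1, 0.0015, 0, 0, 0, 0, 0],
  ],
)

```text
t: 24.92
tool_pos: [0.4739, -0.1225, 0.0037]
orientation: [2.524, 1.871, -0.001]
force: [-2.1, -3.9, 0.7]
opening: 0.0199
```

```bash
cat > fr.py <<'E'
from h import *
F=[]
for i in range(8): F.append(robot.read_state()['force']);c=robot.read_camera('wrist')
F=np.array(F);a=np.radians(73);print('push resist',(-(F[:,:2]@[np.cos(a),np.sin(a)])).mean().round(2),'fz',F[:,2].mean().round(2))
s=st();C=np.array([.4943,-.058]);print('block to foot',np.linalg.norm(C-s['tool_pos'][:2]))
E
python3 fr.py
```

```text
push resist 4.97 fz 0.58
t 25.32 p [ 0.4739 -0.1225  0.0037] o [ 2.524e+00  1.870e+00 -1.000e-03] f [-1.2  -6.05  0.75] op 0.0199 q [-0.36  0.04  1.98 -0.    1.12 -0.06]
block to foot 0.06761504090285914
```

jog_arm(
  steps=[
    [0.6, 0, 0, 0, 0, 0, 0],
    [0.5, 0, 0, 0, 0, 0, 0],
    [0.5, 0, 0, 0, 0, 0, 0],
    [0.5, 0, 0, -0.03, 0, 0, 0],
    [0.5, 0, 0, -0.06, 0, 0, 0],
  ],
)

```text
t: 25.95
tool_pos: [0.4734, -0.122, 0.0639]
orientation: [-2.523, -1.87, 0.002]
force: [-0.4, -0.4, 0.2]
opening: 0.0466
```

```bash
python3 -c "
from h import *
s=st();go(.4943,-.058,.06,73)
c=robot.read_camera('wrist');cv2.imwrite('pics/w10.png',c['image'][:,:,::-1])
a=np.radians([73,163]);
for r in(.0707,.0877): print(wproj(c,s,[.515-r*np.cos(a[0]),.0098-r*np.sin(a[0]),.03]))
c=robot.read_camera('scene');cv2.imwrite('pics/s14.png',cv2.resize(c['image'][180:330,230:420],None,fx=3.7,fy=3.7,interpolation=cv2.INTER_CUBIC)[:,:,::-1])"
```

```text
t 25.95 p [ 0.4734 -0.122   0.0639] o [-2.523e+00 -1.870e+00  2.000e-03] f [-0.35 -0.37  0.2 ] op 0.0466 q [-0.36 -0.05  1.94 -0.    1.25 -0.06]
heading 73.09 shift [0.0673 0.0014 0.0039] turn [-0.0017  0.0002  0.0016] deg 0.1
[285.64171637 131.34912663]
[285.56050034 157.69412729]
```

View pics/w10.png

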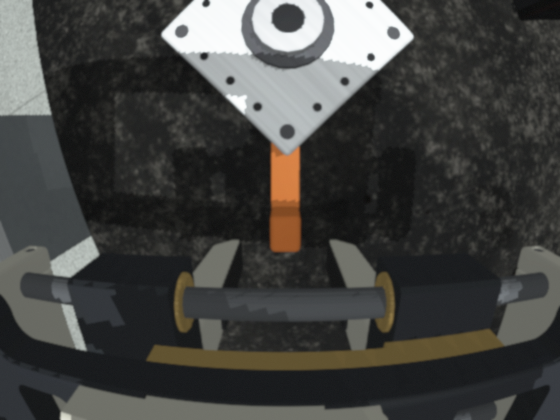

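View pics/s14.png

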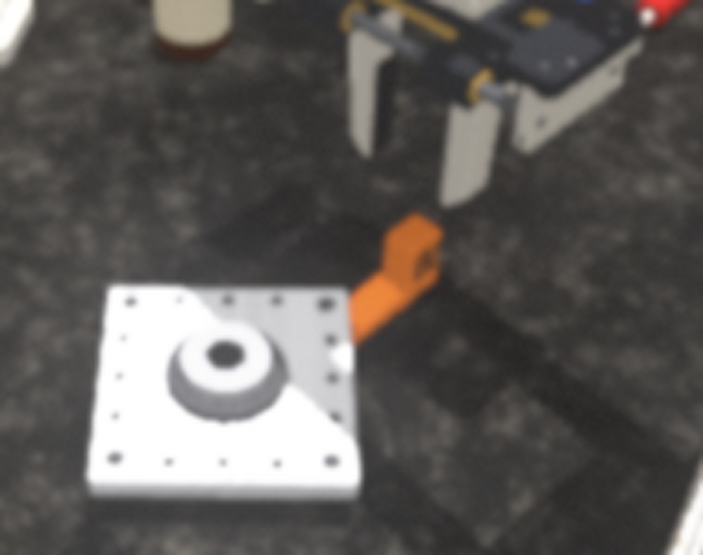

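jog_arm(
  steps=[
    [1, 0.03, 0.001, 0, 0, 0, 0],
    [1, 0.066, 0.001, 0, 0, 0, 0],
    [1, 0.067, 0.001, 0.02, 0, 0, 0],
    [1, 0.067, 0.001, 0.035, 0, 0, 0],
    [1, 0.067, 0.001, 0.04, 0, 0, 0],
  ],
)

```text
t: 26.68
tool_pos: [0.4958, -0.0594, 0.0254]
orientation: [2.522, 1.869, 0.001]
force: [-0.9, 0.1, -0.3]
opening: 0.0022
```

```bash
python3 -c "
from h import *
st();go(.4945,-.0578,.0225,73)"
```

```text
t 26.68 p [ 0.4958 -0.0594  0.0254] o [2.522e+00 1.869e+00 1.000e-03] f [-0.85  0.08 -0.35] op 0.0022 q [-0.22  0.03  1.94 -0.    1.16  0.07]
heading 73.07 shift [ 0.0012 -0.0017  0.0029] turn [0.0027 0.0009 0.0013] deg 0.2
```

jog_arm(
  steps=[
    [1, 0.001, -0.0015, 0.002, 0, 0, 0],
    [1, 0.001, -0.0015, 0.003, 0, 0, 0],
    [1, 0.001, -0.0015, 0.0035, 0, 0, 0],
  ],
)

```text
t: 27.05
tool_pos: [0.495, -0.0583, 0.0224]
orientation: [2.522, 1.868, 0.002]
force: [0.4, 0.0, 0.5]
opening: 0.0009
```

jog_arm(
  steps=[
    [1, 0, 0, 0.001, 0, 0, 0],
    [1, 0, 0, 0.001, 0, 0, 0],
  ],
)

```text
t: 27.3
tool_pos: [0.4953, -0.0583, 0.0216]
orientation: [2.521, 1.868, 0.003]
force: [-0.1, 0.3, -0.1]
opening: 0.0003
```

jog_arm(
  steps=[
    [1, 0, 0, 0.001, 0, 0, 0],
    [1, 0, 0, 0.001, 0, 0, 0],
  ],
)

```text
t: 27.55
tool_pos: [0.4952, -0.0583, 0.0205]
orientation: [2.521, 1.868, 0.003]
force: [-0.4, 0.2, -0.3]
opening: 0.0003
```

jog_arm(
  steps=[
    [1, 0, 0, 0.001, 0, 0, 0],
    [1, 0, 0, 0.001, 0, 0, 0],
  ],
)

```text
t: 27.8
tool_pos: [0.4954, -0.0584, 0.0201]
orientation: [2.521, 1.868, 0.003]
force: [-2.8, 0.6, 6.7]
opening: 0.0002
```

jog_arm(
  steps=[
    [1, 0, 0, 0.001, 0, 0, 0],
    [1, 0, 0, 0.001, 0, 0, 0],
  ],
)

```text
t: 28.05
tool_pos: [0.4954, -0.0584, 0.0201]
orientation: [2.521, 1.868, 0.002]
force: [-6.2, 1.5, 11.0]
opening: 0.0002
```

jog_arm(
  steps=[
    [1, 0, 0, 0.001, 0, 0, 0],
    [1, 0, 0, 0.001, 0, 0, 0],
    [1, 0, 0, 0.001, 0, 0, 0],
  ],
)

```text
t: 28.42
tool_pos: [0.4954, -0.0584, 0.02]
orientation: [2.521, 1.868, 0.002]
force: [-5.4, 1.1, 11.4]
opening: 0.0005
```

jog_arm(
  steps=[
    [1, 0, 0, -0.006, 0, 0, 0],
    [1, 0, 0, -0.03, 0, 0, 0],
    [1, 0, 0, -0.09, 0, 0, 0],
    [1, 0, 0, -0.13, 0, 0, 0],
    [1, 0, 0, -0.13, 0, 0, 0],
  ],
)

```text
t: 29.05
tool_pos: [0.4979, -0.0587, 0.1547]
orientation: [2.516, 1.865, 0.01]
force: [0.2, 0.3, -0.2]
opening: 0.0007
```

jog_arm(
  steps=[
    [1, -0.13, -0.12, 0, 0, 0, 0],
    [1, -0.13, -0.12, 0, 0, 0, 0],
    [1, -0.13, -0.12, 0, 0, 0, 0],
    [1, -0.13, -0.12, 0, 0, 0, 0],
    [1, -0.13, -0.12, 0, 0, 0, 0],
  ],
)

```text
t: 29.68
tool_pos: [0.3454, -0.148, 0.1529]
orientation: [2.518, 1.863, 0.011]
force: [0.7, 0.7, -0.2]
opening: 0.0007
```

```bash
python3 - <<'E'
from h import *
st()
c=robot.read_camera("top");im=c["image"].astype(int)
roi=np.zeros(im.shape[:2],bool);roi[180:270,190:275]=1
k=big(roi&(im.min(2)>150));P=np.array([ray(c,p,.03) for p in cv2.boxPoints(cv2.minAreaRect(k))]);e=np.roll(P,-1,0)-P
print(P.mean(0),np.degrees(np.arctan2(e[:,1],e[:,0])),cv2.contourArea(k))
a=cv2.resize(c['image'][150:290,180:440],None,fx=3,fy=3,interpolation=cv2.INTER_CUBIC);cv2.imwrite('pics/t3.png',a[:,:,::-1])
c=robot.read_camera('scene');cv2.imwrite('pics/s15.png',cv2.resize(c['image'][120:330,200:440],None,fx=3,fy=2.8,interpolation=cv2.INTER_CUBIC)[:,:,::-1])
E
```

```text
t 29.68 p [ 0.3454 -0.148   0.1529] o [2.518 1.863 0.011] f [ 0.7   0.66 -0.25] op 0.0007 q [-0.54 -0.51  2.15  0.    1.49 -0.25]
[0.51478649 0.0095994  0.03      ] [ -61.92970497 -151.94194938  117.86810847   28.4002161 ] 2503.0
```

View pics/t3.png

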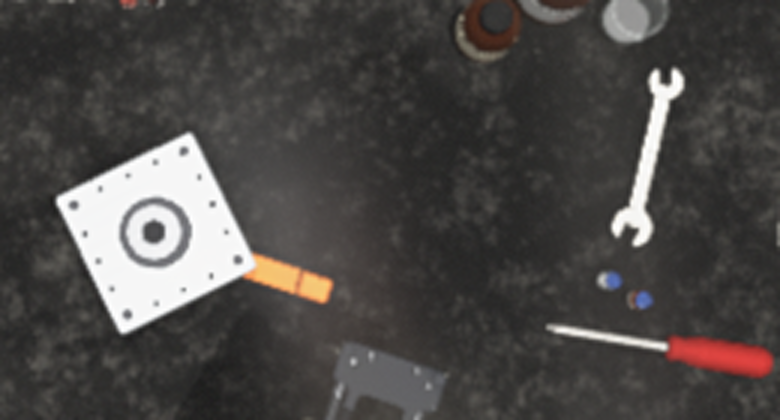

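View pics/s15.png

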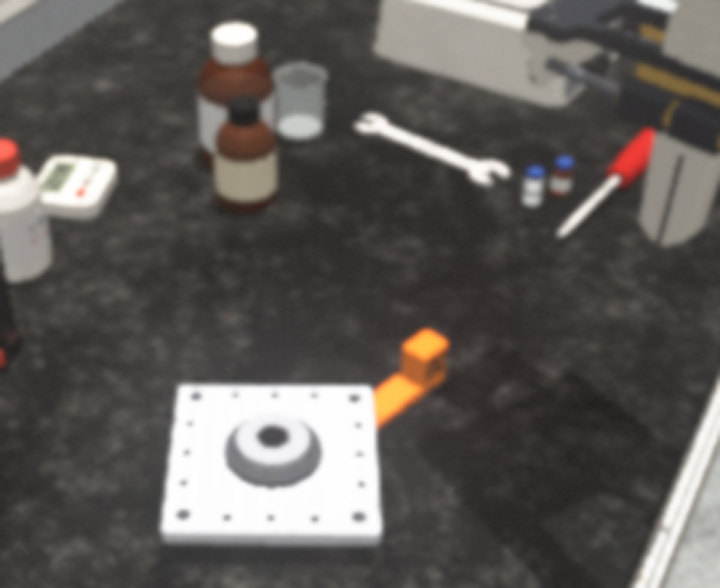

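```bash
python3 -c "
from h import *
print(robot.close_job())"
```

```text
the job is handed in; nothing more can be done
None
```

The wedge is under the short foot, and that corner no longer gives. The job was handed in after about 30 s of robot time.

**Finding the short foot:** The corners at world (0.448, 0.031) and (0.583, −0.011) held firm. The one at (0.494, −0.058), nearest the wedge, tipped down about 4.5 mm at roughly 5 N, then stopped on the worktop. I estimated the gap at about 5.2 mm. I did not press the fourth corner, because the short one was already found.

**Wedging:** I slid the wedge in toe first along the plate's diagonal until it met about 5 N of resistance. The grip block was then 67.6 mm from the foot, against about 68 mm predicted from the gap. Then I let go.

**Last checks:**
- **Corner:** Pressed again with about 11 N, it stayed at the same height as the two good corners, to about 0.1 mm.
- **Plate:** The top camera puts its centre within 0.5 mm of where it started, with the yaw unchanged.
- **Bystanders:** The spanner and bottle look untouched in the images.

**What disagreed or went less gently:**
- **Fingertips:** They first touched about 10 mm behind the TCP, not 14 mm ahead as stated. The contact heights and two camera views agreed on this, so I worked with the measured value.
- **First presses:** They ran to 11–13 N on the good corners and about 20 N once the short foot had bottomed out, which is firmer than "gently". Friction also added 6–11 N of sideways force.
- **Other corners:** I did not press them again after the wedge went in.

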